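Set the roll gap of a bench dough sheeter with a gauge plate

ROBOT

A 7-joint arm with a two-finger parallel gripper is mounted at the origin on the work surface. World frame = base frame: x ahead of the robot, y to its left, z up, the work surface at z = 0. Lengths are in m, angles in rad, forces in N, time in s.
With the tool pointing down it reaches from about 0.35 to 0.775 m from the base axis. Payload 3.1 kg.
Tool frame: the origin (TCP) lies at the very end of the fingers, on their centre line; the grasp point (between the pads) lies 19 mm behind it; z points along the fingers, y is the line along which they close (so a half turn about z gives the same grasp; the last joint's range is limited). The gripper opens to 85 mm and grips with 20 to 120 N. Pads are 22 mm wide; open, the fingers measure 114 mm over their backs; the gripper's body (76 mm by 85 mm) begins 54 mm behind the grasp point. The pads swing forward as they close: fully open they stand 13 mm farther back than shut.
Start: joints at [1.256, 0.311, 0.014, 1.512, -0.004, 1.319, -0.027], TCP at [0.148, -0.53, 0.231] pointing down, gripper open.
Joint ranges: [-2.7, 2.7], [-0.3, 1.91], [-1.27, 1.3], [0.12, 2.57], [-1.44, 4.58], [0.2, 2.03], [-3.05, 3.05]. Speed limits (rad/s): [2.79, 2.79, 3.14, 3.14, 3.14, 3.14, 3.14].

INTERFACE

Orientations are given as a rotation vector (axis times angle).
In Python, from workcell import r, optics gives the robot as it stands. The module is installed in compiled form; this text tells all that it offers.
- The arm moves only by the tool play_rows, never from a script. Its argument "rows" is a list of rows, each a list of 4 numbers: the shift along the tool's x, y, z in cm, then the turn about the tool's z in degrees. In form: [[dx, dy, dz, yaw], ...]. A call has 1 to 10 rows; each row is the pose to reach, as a shift and turn from the pose commanded when the call began, along the tool's axes at that moment; what a row does not reach only later rows make up. A row lasts 1/10 s, in which the tool goes at most 50 mm and 8.59 degrees, less where a joint would pass 70% of its speed; a pose out of reach is approached as far as the arm can. A call with a gripper value outside its range is refused whole. "gripper" is the closure, from 0 (fully open) to 1 (shut), set as the call begins (left out, the last holds). The fingers move at their own pace and stop on an object; "grip_force" is the grip in N (left out, the last holds). Time passes only in rows, so rows that repeat a pose let the fingers close. It gives the time, the measured TCP pose, the force, the opening and the grip force at its end, in the units of the state.
- r.read_state(): the state, without advancing time (a new reading comes with each control period).
- optics.grab_frame(name): name is "scene" or "top" or "wrist"; returns the picture (420x560x3 uint8, red, green, blue); there is no depth.
- optics.camera_model(name): a dict with "fx", "fy", "cx", "cy" (pixels), "cam_to_world" (4x4, takes a point from camera to world coordinates); the wrist camera has in their place "mount" (4x4, takes a point from camera to tool coordinates, whose origin is the TCP and whose axes are the flange's). Camera axes: x right, y down, z forward; pixel columns grow to the right and rows downward; lengths in m; the calibration is good to about 2 mm. A picture is of the moment at which its call begins: read the wrist's pose just before it. camera_model takes no time and is no camera call.
- r.hand_in(): hands the job in; it is judged then, once.
The state is a dict: "time": time; "joint_pos": joint angles; "qvel": joint speeds; "joint_efforts": joint torques, N m; "tool_pos": TCP position; "tool_rot": TCP orientation; "ft_force": force on the tool from outside, world axes, zero at the start; "ft_torque": the same for the moment, N m; "width": finger opening in m; "finger_force": force on a finger pad.
Only numpy, scipy, OpenCV 4.12 (cv2) and the standard library are available. Lean on these libraries where they do the work, as an engineer would, in place of code of your own. Each camera call takes 0.05 s, during which the arm holds its last target. There are 200 camera calls.

TASK

Set the dough sheeter's roll gap: take the thicker of the two setting gauges from the white stand and push it down through the narrow feed slot in the sheeter's top guard until its collar rests on the guard, then wind the handwheel clockwise by its revolving handle until the front roll comes up and nips the gauge firmly against the rear roll. Stop as soon as the wheel goes stiff, do not strain it; let go and leave the gauge nipped in the slot, the thin gauge in the stand and the things lying about where they are.

Things in the scene. Friction and masses are not known exactly. Their poses are not given: they have to be found in the camera images.
- sheeter: bench dough sheeter fixed to the table, white frames, steel covers, 270 x 270 mm, 220 mm high. Origin on the table, straight below the slot's centre; x points from the handwheel into the machine, y along the rolls and slot, z up. Two rolls, 70 mm thick, 200 mm long, lie side by side under the guard, axes 165 mm above the table; the handwheel's screw moves the front (-x) one
- rear_roll: the fixed rear roll; origin at the middle of its axis, 43 mm behind (+x of) the slot's centre and 55 mm below the guard's top. The front roll closes on it by 20 mm for each clockwise turn of the handwheel, from a gap of 28 to 41 mm at the start: 0.7 to 1.3 turns until it meets the thick gauge
- slot (a point): centre of the feed slot, at the upper face of the sheeter's flat top guard, 220 mm above the table; axes as the sheeter's. The slot is 18 mm wide (along x) and 170 mm long (along y); the guard is 6 mm thick, below it is only the gap between the rolls
- wheel_axis (a point): point on the axis of the upright aluminium handwheel (180 mm across, on the sheeter's -x side), level with handle_mid, 33 mm in front of the rim's face; axes as the sheeter's, the wheel turns about x. Clockwise is as seen looking along +x. Winding free takes 3 to 4 N at the handle; once the gauge is nipped this climbs to some 20 N within 20 degrees. The wheel stays where it is left but for a slight spring back
- handle_mid (a point): middle of the wheel's revolving handle, a black cylinder 24 mm thick, 50 mm long, parallel to the wheel's axis, 75 mm from it, standing out in front of the rim. It spins freely on its pin, so the hand holding it need not turn. The hub's dial stands 12 mm in front of the rim's face: a tool pointing straight down strikes the wheel when the handle is low; one leaning about 35 degrees out from the wheel clears it all round
- gauge_tab (a point): centre of the grip tab of the thick gauge, an aluminium plate, 0.24 to 0.39 kg; x along its width, y through its thickness, z up. Blade 70 mm wide, 15 thick, 80 long; above it a collar 80 x 26 mm, 6 thick; above that the tab, 36 wide, 15 thick, 40 high. This point is 26 mm above the collar's underside, 106 mm above the blade's lower edge. Same either way round
- thin_gauge_tab (a point): centre of the grip tab of the thin setting gauge: as the thick one, but blade and tab are only 8 mm thick
- stand: white plastic block fixed on the table, 100 x 150 x 42 mm, with two grooves along its x axis, 70 mm apart, 74 x 18 mm and 34 mm deep, in which the two gauges stand upright on their lower edges, side by side along y, in either order. Origin under its middle
- flour_dredger: steel flour dredger with a side handle, 72 mm across, 114 mm high, loose; origin under its middle
- oil_tin: steel tin, 100 mm across and 150 mm high, loose; origin under its middle
- rolling_pin: steel rolling pin lying on the table, 44 mm thick, 360 mm long along its x axis, loose; origin under its middle
- scraper: bench scraper lying flat, steel blade 110 x 150 mm with a wooden grip, 20 mm high, loose; origin under its middle
- cutter: steel round cutter, a ring 90 mm across and 45 mm high, loose; origin under its middle
- cutter_small: steel round cutter, a ring 64 mm across and 45 mm high, loose; origin under its middle
Things that resemble listed ones, but are neither listed nor needed, are in the scene too. Leave any turquoise look-alike of the part that bears gauge_tab alone.

How it is judged:
By the outcome, as a careful person would: the job done as asked, in the order asked, and still so for the second after the job is handed in, with the robot touching nothing.
It also fails if it takes over 72 s, if anything falls off the work surface, if the arm or the gripper's body presses on something with over 40 N, if the wrist force passes 120 N, or if a joint passes its speed limit or range.

## Working session

There is one attempt and no reset: what is moved stays moved. The work goes in short steps, Python scripts to look and compute and a tool call to move; the robot and the scene stay as the last step left them, time stands still between calls to the robot, and variables do not carry over. Pictures are saved under pics/ and viewed, at most 10 in all, crops included, and the job is handed in when it is done.

Besides the shell and the picture viewer there is one more tool, called after "Call:" as name(argument=value, ...), one argument or row to a line, values as JSON. play_rows: Moves the arm, as the interface text tells. Its arguments: {"type":"object","properties":{"rows":{"type":"array","items":{"type":"array","items":{"type":"number"}}},"gripper":{"type":"number"},"grip_force":{"type":"number"}},"required":["rows"]}

```bash
mkdir -p pics
cat > h.py <<'E'
import numpy as np,cv2
from workcell import r,optics
from scipy.spatial.transform import Rotation as R
def grab(n,f=None):
    s=r.read_state(); im=optics.grab_frame(n)
    if f: cv2.imwrite('pics/'+f,im[:,:,::-1])
    return im,s
def cam(n,s=None):
    m=optics.camera_model(n)
    if 'mount' in m:
        T=np.eye(4);T[:3,:3]=R.from_rotvec(s['tool_rot']).as_matrix();T[:3,3]=s['tool_pos'];C=T@np.array(m['mount'])
    else: C=np.array(m['cam_to_world'])
    return m,C
def ray(n,uv,s=None):
    m,C=cam(n,s);u,v=uv
    d=C[:3,:3]@np.array([(u-m['cx'])/m['fx'],(v-m['cy'])/m['fy'],1]);return C[:3,3],d/np.linalg.norm(d)
def onz(n,uv,z,s=None):
    o,d=ray(n,uv,s);return o+d*(z-o[2])/d[2]
def tri(a,b):
    (o,d),(p,e)=a,b
    t=np.linalg.lstsq(np.c_[d,-e],p-o,rcond=None)[0];A=o+t[0]*d;B=p+t[1]*e
    return (A+B)/2,np.linalg.norm(A-B)
def proj(n,P,s=None):
    m,C=cam(n,s);c=C[:3,:3].T@(np.array(P)-C[:3,3]);return np.array([m['fx']*c[0]/c[2]+m['cx'],m['fy']*c[1]/c[2]+m['cy']])
E
python3 - <<'E'
from h import *
for n in('scene','top','wrist'):
    im,s=grab(n,n+'0.png'); m,C=cam(n,s);print(n,m['fx'],m['fy'],m['cx'],m['cy'],C.round(3).tolist())
print(s)
E
```

```text
scene 426.942183468061 426.942183468061 275.36754328363367 213.16414357322563 [[-0.757, 0.497, -0.423, 1.059], [0.653, 0.583, -0.483, 0.633], [0.006, -0.642, -0.766, 1.082], [0.0, 0.0, 0.0, 1.0]]
top 386.4476093139555 386.4476093139555 285.1328464005385 211.0372357753007 [[0.09, -0.972, 0.216, 0.278], [-0.996, -0.088, 0.02, 0.046], [-0.0, -0.217, -0.976, 1.453], [0.0, 0.0, 0.0, 1.0]]
wrist 325.80890507693294 325.80890507693294 278.66454306548826 208.257189598775 [[0.269, -0.922, -0.278, 0.219], [-0.963, -0.258, -0.076, -0.511], [-0.001, 0.288, -0.958, 0.373], [0.0, 0.0, 0.0, 1.0]]
{'time': 0.1, 'joint_pos': array([ 1.25626558,  0.31167487,  0.01400329,  1.51288955, -0.00438557,
        1.31920676, -0.02719564]), 'qvel': array([ 0.00188235, -0.00249989, -0.00025106, -0.00457872, -0.00073189,
        0.00112025,  0.00131926]), 'joint_efforts': array([ 1.10968769e-03, -3.80855870e+01,  1.46852983e-01, -2.31242752e+01,
        1.22209109e-02,  8.16554704e-03, -3.54731685e-05]), 'tool_pos': array([ 0.14802941, -0.52902722,  0.23031661]), 'tool_rot': array([-3.11029951e+00, -4.27062688e-01,  6.24907506e-04]), 'ft_force': array([-0.00094102, -0.59461103, -0.78696737]), 'ft_torque': array([ 0.00204571,  0.00327313, -0.02209118]), 'finger_force': 0.0, 'width': 0.08571796317614866}
```

View pics/scene0.png

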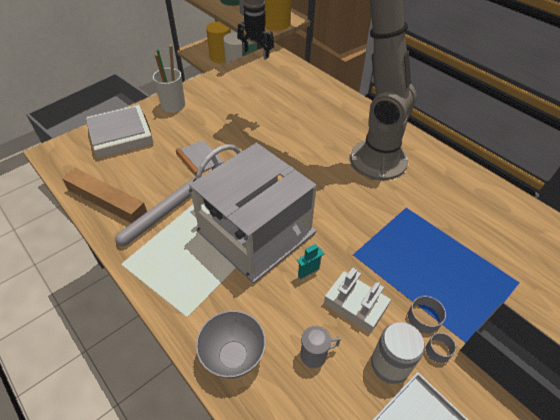

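View pics/top0.png

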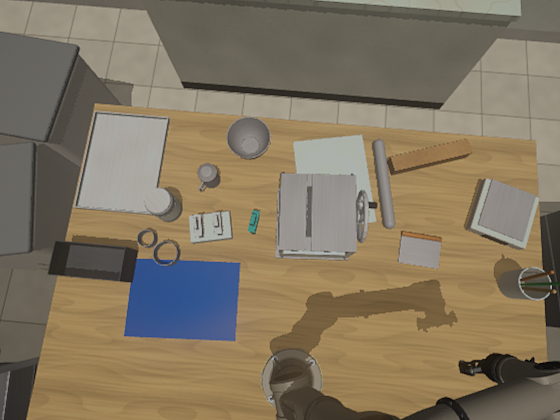

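The scene shows the sheeter at about (255,205) with its handwheel on the far side, the stand at (358,300), and the turquoise look-alike at (310,262). The top view shows the slot at (309,212), the handle at (372,205) and the stand at (211,227). I'll zoom in on these.

Run:
```python
import cv2,numpy as np
t=cv2.imread('pics/top0.png');s=cv2.imread('pics/scene0.png')
a=cv2.resize(t[165:270,180:380],(800,420),interpolation=2)   # x4
b=cv2.resize(s[260:335,320:400],(400,375),interpolation=2)   # x5
cv2.imwrite('pics/zt.png',a)
c=cv2.resize(s[135:285,180:330],(600,600),interpolation=2)
b2=cv2.resize(s[260:335,320:400],(200,188))
cv2.imwrite('pics/zs.png',np.hstack([c,np.vstack([b2,np.zeros((412,200,3),np.uint8)])]))
```

```text
(no output)
```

View pics/zt.png

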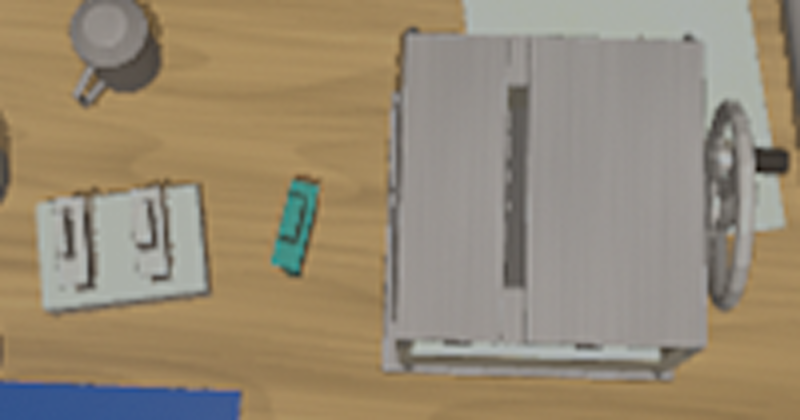

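View pics/zs.png

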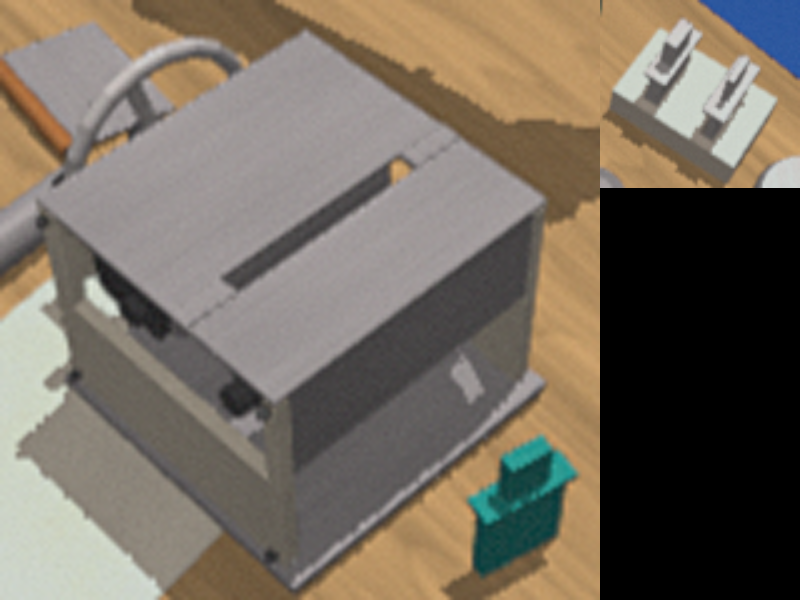

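Zoomed, the thicker tab is on the gauge nearer the sheeter (top px about (217,222)). The slot runs from (309,187) to (309,237) and the handle is at (373,205).

Run:
```python
from h import *
np.set_printoptions(precision=4,suppress=True)
z=lambda u,v:(180+(u+.5)/4-.5,165+(v+.5)/4-.5)
P=lambda u,v,h:onz('top',z(u,v),h)
print('slot',[P(*c,.22)[:2] for c in((508,87),(527,87),(504,287),(525,287))])
print('cover',[P(*c,.22)[:2] for c in((405,35),(703,40),(704,346),(392,338))])
# scene slot corners
zs=lambda u,v:(180+(u+.5)/4-.5,135+(v+.5)/4-.5)
print('slot scene',[onz('scene',zs(*c),.22)[:2] for c in((222,278),(238,290),(392,158),(412,168))])
print('stand top',[P(*c,.042)[:2] for c in((37,203),(200,184),(210,293),(47,312))])
print('collarR',[P(*c,.094)[:2] for c in((135,190),(160,183),(152,280),(172,276))], 'tabR top',[P(*c,.134)[:2] for c in((134,200),(154,197),(158,248),(140,250))])
print('handle',[P(772,160,h) for h in(.08,.165,.24)])
print('wheel',P(735,100,.165),P(728,308,.165))
```

```text
slot [array([0.6412, 0.0072]), array([ 0.6426, -0.0085]), array([ 0.4739, -0.0026]), array([ 0.4755, -0.0195])]
cover [array([0.6785, 0.0964]), array([ 0.6965, -0.1518]), array([ 0.4409, -0.1655]), array([0.4248, 0.0833])]
slot scene [array([ 0.6446, -0.0049]), array([0.643 , 0.0105]), array([ 0.4834, -0.0169]), array([ 0.4792, -0.0001])]
stand top [array([0.542 , 0.4305]), array([0.5737, 0.2812]), array([0.4723, 0.2596]), array([0.4414, 0.4066])]
collarR [array([0.552 , 0.3302]), array([0.5605, 0.3086]), array([0.4721, 0.3045]), array([0.4773, 0.2872])] tabR top [array([0.535 , 0.3215]), array([0.5392, 0.3045]), array([0.4947, 0.2953]), array([0.4915, 0.3106])]
handle [array([ 0.635 , -0.2428,  0.08  ]), array([ 0.6129, -0.2249,  0.165 ]), array([ 0.5934, -0.2091,  0.24  ])]
wheel [ 0.6634 -0.1909  0.165 ] [ 0.4818 -0.1934  0.165 ]
```

```bash
cat >> h.py <<'E'
def rel(tp,ang=None,base=None):
    """shift cm (tool axes) + yaw deg from measured pose (or base=(pos,rotvec)) to world tp, tool-x heading ang"""
    if base is None: s=r.read_state(); base=(s['tool_pos'],s['tool_rot'])
    M=R.from_rotvec(base[1]).as_matrix(); d=M.T@(np.array(tp)-base[0])*100
    h=np.degrees(np.arctan2(M[1,0],M[0,0])); return d.round(2), None if ang is None else round((h-ang+180)%360-180,2), round(h,2)
E
python3 - <<'E'
from h import *
for p in((.20,-.45,.38),(.42,-.05,.40),(.50,.305,.30)): print(rel(p,12.7))
E
```

```text
(array([  7.13,  -6.25, -14.94]), np.float64(2.94), np.float64(15.64))
(array([ 39.1 , -38.84, -16.89]), np.float64(2.94), np.float64(15.64))
(array([ 56.37, -70.85,  -6.83]), np.float64(2.94), np.float64(15.64))
```

Call:
play_rows(
  rows=[
    [5, -4, -10, 0],
    [10, -8, -17, 0],
    [39, -39, -17, 0],
    [39, -39, -17, 0],
    [39, -39, -17, 0],
    [39, -39, -17, 0],
    [39, -39, -17, 3],
    [39, -39, -17, 3],
    [39, -39, -17, 3],
    [39, -39, -17, 3],
  ],
  gripper=0.4,
)

```text
time: 1.15
tool_pos: [0.371, -0.135, 0.3836]
tool_rot: [3.122, 0.345, 0.0]
ft_force: [0.6, -0.7, -0.1]
width: 0.0513
finger_force: 0.0
```

Run:
```python
from h import *
im,s=grab('wrist','w1.png');print(s['time'],s['tool_pos'],s['joint_pos'].round(2),s['width'])
for p in((.505,.305,.30),): print(rel(p,12.7))
```

```text
1.15 [ 0.37097897 -0.13502253  0.38360865] [ 0.75 -0.04 -0.42  1.54 -0.01  1.63 -1.02] 0.05129603542406209
(array([ 22.6 , -38.74,   8.83]), np.float64(0.88), np.float64(13.58))
```

Call:
play_rows(
  rows=[
    [11, -19, 0, 0.5],
    [22, -38, 0, 0.5],
    [22, -38, 0, 0.5],
    [22, -38, 0, 0.5],
    [22, -38, 0, 0.5],
    [22, -38, 0, 0.5],
    [22, -38, 4, 0.5],
    [22, -38, 8, 0.5],
    [22, -38, 8, 0.5],
    [22, -38, 8, 0.5],
  ],
)

```text
time: 2.2
tool_pos: [0.4999, 0.2853, 0.2982]
tool_rot: [-3.123, -0.343, 0.013]
ft_force: [-0.8, -0.7, -0.7]
width: 0.0514
finger_force: 0.0
```

Run:
```python
from h import *
im,s=grab('wrist','w2.png');print(s['time'],s['tool_pos'],s['joint_pos'].round(2),s['qvel'].round(3))
for x,y in((.515,.309),(.507,.3445)): print(proj('wrist',(x,y,.134),s))
```

```text
2.2 [0.4999375  0.28525704 0.29821717] [-0.03  0.45 -0.81  1.28  0.32  1.55 -2.14] [-0.163  0.123  0.052 -0.091  0.126 -0.023 -0.138]
[256.39840555 168.0520413 ]
[217.99516512 168.19946444]
```

View pics/w2.png

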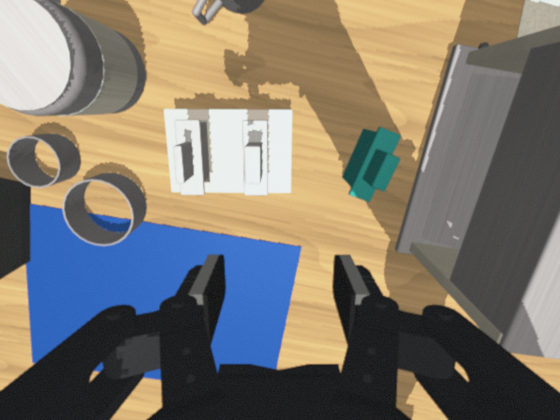

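The wrist view shows the thick gauge's tab at about (253,162), the thin one at about (184,160) and the turquoise one at (372,163). I'll measure the tab by its bright mask.

Run:
```python
from h import *
im,s=grab('wrist','w3.png')
np.set_printoptions(precision=4,suppress=True)
g=im[100:200,235:275].min(2)
print(im[165,236:276].mean(1).astype(int)); print(im[100:200,252].mean(1).astype(int))
cv2.imwrite('pics/z3.png',cv2.resize(im[100:200,160:300,::-1],(800,571),interpolation=cv2.INTER_CUBIC))
print(s['tool_pos'],s['qvel'].round(3))
```

```text
[238 237 237 238 237 238 235 223 218 232 237 238 238 238 238 238 238 238
 238 238 238 238 236 209 139 142 221 238 238 238 226 179 184 228 238 238
 238 237 237 238]
[116 114 112 114 114 117 119 120 122 130 158 173 176 177 176 177 175 174
 177 175 169 167 176 177 175 207 234 238 237 229 204 177 162 162 162 162
 160 162 160 161 161 161 144 113  98 106 144 206 235 238 236 237 237 238
 238 237 238 238 237 238 238 238 237 239 238 238 237 238 237 237 237 238
 238 238 238 238 238 238 238 238 237 237 238 234 230 237 238 238 237 239
 238 238 238 236 231 220 193 181 181 180]
[0.5003 0.2848 0.2986] [ 0.062 -0.07   0.014 -0.016 -0.01   0.062  0.041]
```

View pics/z3.png

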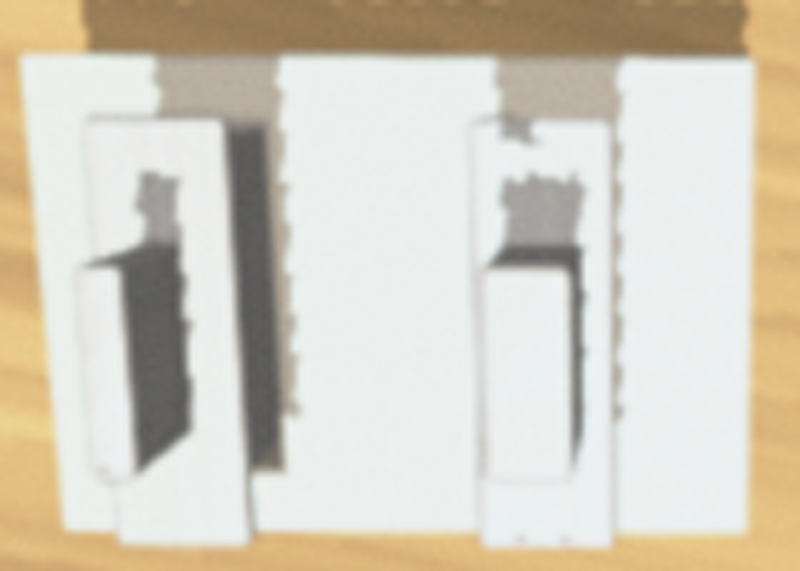

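The zoom shows the thick tab's top face with corners (486,266), (571,266), (573,478) and (487,482), in zoom px, and its collar from (472,118) to (612,545).

Run:
```python
from h import *
np.set_printoptions(precision=4,suppress=True)
s=r.read_state();k=800/140
f=lambda c,z:onz('wrist',(160+c[0]/k-.5,100+c[1]/k-.5),z,s)
for c4,z in((((486,266),(571,266),(573,478),(487,482)),.134),(((472,118),(610,120),(612,545),(483,545)),.094),(((22,56),(754,58),(748,530),(65,530)),.042)):
    q=np.array([f(c,z)[:2] for c in c4]);d=(q[0]+q[1]-q[2]-q[3])/2;e=(q[0]+q[3]-q[1]-q[2])/2
    print(q.mean(0),np.linalg.norm(d),np.linalg.norm(e),np.degrees(np.arctan2(d[1],d[0])),np.degrees(np.arctan2(-e[0],e[1])))
m=(.515,.309)
print(s['tool_pos'],s['tool_rot'],rel((.515,.309,.20),12.7))
```

```text
[0.5182 0.3108] 0.0358693407638498 0.01427232361935867 11.308192866002633 13.658137823028763
[0.5182 0.311 ] 0.07966896245227675 0.024973608562260347 11.921666625090166 11.866553367804189
[0.511  0.3452] 0.10043360701196716 0.15114790806708855 11.97347077083242 12.1946758351896
[0.5011 0.2827 0.3009] [ 3.1223  0.3373 -0.0078] (array([ 1.97, -2.28, 10.08]), np.float64(-0.37), np.float64(12.33))
```

Run:
```python
from h import *
s=r.read_state();print(s['tool_pos']);print(rel((.5182,.3109,.16),12.0))
```

```text
[0.50107008 0.28265816 0.30086872]
(array([ 2.35, -2.4 , 14.07]), np.float64(0.33), np.float64(12.33))
```

Call:
play_rows(
  rows=[
    [2, -2.5, 0, 0.3],
    [2.3, -2.4, 5, 0.3],
    [2.3, -2.4, 10, 0.3],
    [2.3, -2.4, 14, 0.3],
    [2.3, -2.4, 14, 0.3],
    [2.3, -2.4, 14, 0.3],
    [2.3, -2.4, 14, 0.3],
    [2.3, -2.4, 14, 0.3],
  ],
  gripper=0.45,
)

```text
time: 3.1
tool_pos: [0.5214, 0.3114, 0.1669]
tool_rot: [-3.122, -0.322, -0.009]
ft_force: [0.0, -0.1, -0.1]
width: 0.047
finger_force: 0.0
```

Run:
```python
from h import *
s=r.read_state();print(s['tool_pos'],s['time'],s['width']);print(rel((.5182,.3109,.099),12.0))
```

```text
[0.52136026 0.3113502  0.16691771] 3.1 0.04697608583444705
(array([-0.36, -0.01,  6.79]), np.float64(-0.21), np.float64(11.79))
```

Call:
play_rows(
  rows=[
    [0, 0, 0, 0],
    [-0.2, 0, 3, 0],
    [-0.2, 0, 5.5, 0],
    [-0.2, 0, 5.5, 0],
    [-0.2, 0, 5.5, 0],
    [-0.2, 0, 5.5, 0],
  ],
)

```text
time: 3.7
tool_pos: [0.5187, 0.311, 0.1103]
tool_rot: [-3.123, -0.324, -0.005]
ft_force: [-0.4, -0.2, -0.1]
width: 0.0468
finger_force: 0.0
```

Run:
```python
from h import *
s=r.read_state();print(s['tool_pos'],s['time'],s['width'],s['ft_force']);print(rel((.5182,.3109,.099),12.0))
```

```text
[0.51872417 0.31096148 0.11031126] 3.7 0.04677668552099852 [-0.37647613 -0.22781817 -0.11769131]
(array([-0.06, -0.  ,  1.13]), np.float64(-0.17), np.float64(11.83))
```

Call:
play_rows(
  rows=[
    [0, 0, 0.6, 0],
    [0, 0, 1.0, 0],
    [0, 0, 1.0, 0],
    [0, 0, 1.0, 0],
  ],
)

```text
time: 4.1
tool_pos: [0.5176, 0.3097, 0.0982]
tool_rot: [3.125, 0.324, -0.0]
ft_force: [-0.0, -0.8, 0.2]
width: 0.0471
finger_force: 0.0
```

Call:
play_rows(
  rows=[
    [0, 0, 0, 0],
    [0, 0, 0, 0],
    [0, 0, 0, 0],
    [0, 0, 0, 0],
    [0, 0, 0, 0],
    [0, 0, 0, 0],
  ],
  gripper=1,
  grip_force=60,
)

```text
time: 4.7
tool_pos: [0.517, 0.3118, 0.0986]
tool_rot: [-3.121, -0.326, -0.0]
ft_force: [-1.8, 5.2, -0.9]
width: 0.0144
finger_force: 59.1
```

Call:
play_rows(
  rows=[
    [0, 0, -3, 0],
    [0, 0, -8, 0],
    [0, 0, -13, 0],
    [0, 0, -18, 0],
    [0, 0, -23, 0],
    [0, 0, -25, 0],
    [0, 0, -25, 0],
    [0, 0, -25, 0],
  ],
)

```text
time: 5.5
tool_pos: [0.5179, 0.3079, 0.3464]
tool_rot: [3.121, 0.321, -0.003]
ft_force: [-0.0, -0.2, -3.9]
width: 0.0143
finger_force: 59.7
```

Run:
```python
from h import *
s=r.read_state();print(s['tool_pos'],s['time'],s['width'],s['ft_force']);print(rel((.5595,-.0055,.345),3.4))
```

```text
[0.51788121 0.307926   0.34639529] 5.5 0.01433831427521741 [-0.04498127 -0.21975733 -3.91128745]
(array([-2.3 , 31.53,  0.27]), np.float64(8.34), np.float64(11.74))
```

Call:
play_rows(
  rows=[
    [0, 4, 0, 1],
    [-0.5, 8, 0, 3],
    [-1, 12, 0, 5],
    [-1.5, 16, 0, 7],
    [-2, 20, 0, 8.3],
    [-2.3, 24, 0, 8.3],
    [-2.3, 28, 0, 8.3],
    [-2.3, 31.3, 0, 8.3],
    [-2.3, 31.3, 0, 8.3],
    [-2.3, 31.3, 0, 8.3],
  ],
)

```text
time: 6.5
tool_pos: [0.558, -0.0037, 0.3448]
tool_rot: [3.14, 0.091, -0.011]
ft_force: [-0.4, 0.7, -3.1]
width: 0.0143
finger_force: 59.9
```

Call:
play_rows(
  rows=[
    [0, 0, 0, 0],
    [0, 0, 0, 0],
    [0, 0, 0, 0],
  ],
)

```text
time: 6.8
tool_pos: [0.559, 0.0001, 0.3481]
tool_rot: [-3.14, -0.101, 0.001]
ft_force: [0.4, -0.2, -1.9]
width: 0.0145
finger_force: 60.0
```

Run:
```python
from h import *
im,s=grab('wrist','w4.png');print(s['tool_pos'],s['joint_pos'].round(2),s['time']);print(rel((.5595,-.0055,.345),3.4))
t,_=grab('top','t4.png')
a=cv2.resize(im[:,:,::-1],(560,420));b=cv2.resize(t[165:270,230:380,::-1],(240,168))
for x,y in((.6448,-.0005),(.4752,-.0105),(.5595,-.0055)):print(proj('wrist',(x,y,.22),s))
```

```text
[5.58992441e-01 7.29306768e-05 3.48073424e-01] [ 0.45  0.38 -0.72  1.22  0.25  1.63 -1.73] 6.8
(array([0.01, 0.54, 0.32]), np.float64(0.25), np.float64(3.65))
[284.72189315  94.50474344]
[282.94816056 286.76028476]
[283.71803324 199.60563629]
```

View pics/w4.png

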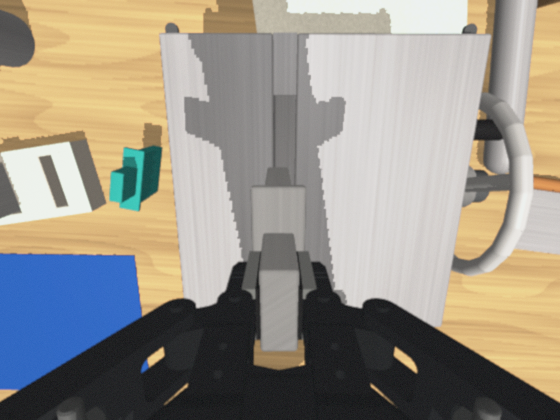

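The slot shows at cols 273–297, rows 95–168, with the blade's far end at about (278,175). The handle is under the rim at (487,129). I'll get the slot edges accurately.

Run:
```python
from h import *
np.set_printoptions(precision=4,suppress=True)
im=cv2.imread('pics/w4.png')[:,:,::-1].mean(2);s=r.read_state()
L=[];Rr=[]
for v in range(102,162,4):
    row=im[v-1:v+2,255:315].mean(0);g=np.gradient(row)
    l=255+np.argmin(g[10:28])+10;rr=255+np.argmax(g[32:50])+32
    L.append(onz('wrist',(l,v),.22,s)[:2]);Rr.append(onz('wrist',(rr,v),.22,s)[:2])
    if v%12==6:print(v,l,rr,row[10:50].astype(int))
for Q in(L,Rr):
    Q=np.array(Q);p=np.polyfit(Q[:,0],Q[:,1],1);print(np.degrees(np.arctan(p[0])),np.polyval(p,.5595),np.polyval(p,.63))
cv2.imwrite('pics/z4.png',cv2.resize(im[85:215,225:335].astype(np.uint8),(508,600),interpolation=cv2.INTER_CUBIC))
q=np.array([onz('wrist',c,.22,s)[:2] for c in((273,95),(297,95),(162,35),(488,37))]);print(q)
```

```text
102 272 297 [142 144 145 143 143 141 132 116  97  92 104 113 117 117 119 117 116 118
 120 117 117 119 116 115 118 118 118 119 120 120 110 110 125 142 147 147
 147 146 146 146]
114 272 297 [143 145 144 144 144 143 134 116  90  89 104 115 118 118 119 119 117 120
 119 118 119 120 118 117 117 120 120 121 122 118 108 111 129 143 147 145
 146 146 146 144]
126 272 297 [143 146 146 144 144 143 135 117  93  90 103 116 120 119 120 120 119 121
 120 118 121 120 118 117 119 121 121 121 121 119 109 115 132 144 145 144
 145 145 145 144]
138 272 296 [143 147 146 144 144 143 135 120  98  93 106 118 120 122 121 121 120 122
 122 121 123 121 120 118 120 122 123 122 123 119 106 117 135 143 143 144
 143 144 142 143]
150 272 296 [144 145 145 146 145 145 136 121 100  92 107 120 122 121 122 122 122 122
 124 122 124 121 120 120 123 125 123 124 124 119 107 118 137 143 143 143
 142 141 140 142]
3.2381982839672228 0.004118549785051939 0.008107261742523013
3.010073770644405 -0.015482672072872596 -0.01177549413117595
[[ 0.6441  0.0081]
 [ 0.6453 -0.0107]
 [ 0.6813  0.0934]
 [ 0.6952 -0.1504]]
```

View pics/z4.png

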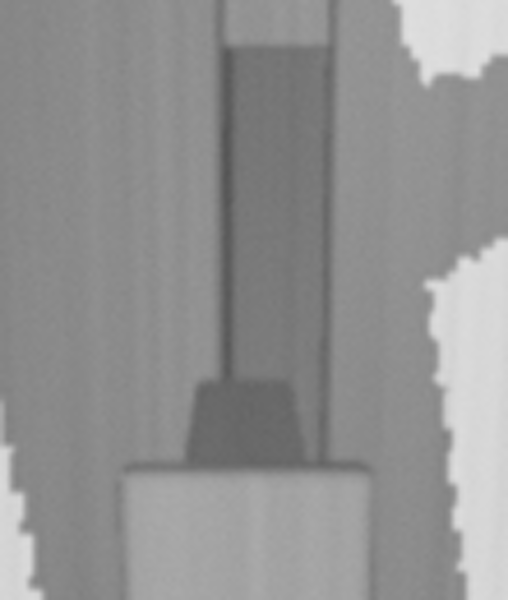

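Run:
```python
from h import *
np.set_printoptions(precision=4,suppress=True)
s=r.read_state();k=508/110
f=lambda u,v,z:onz('wrist',(225+u/k-.5,85+v/k-.5),z,s)
zt=s['tool_pos'][2];M=R.from_rotvec(s['tool_rot']).as_matrix()
for n,a,b,v,z in(('blade',200,290,382,zt-.091),('collar',125,369,470,zt-.005)):
    A=f(a,v,z);B=f(b,v,z);c=(A+B)/2
    print(n,np.linalg.norm(A-B),c,'tool frame mm',(M.T@(c-s['tool_pos'])*1000))
print(s['tool_pos'],s['tool_rot'],rel((.5600,-.0057,.345),3.1))
```

```text
blade 0.014051207765013514 [0.5936 0.0013 0.2573] tool frame mm [34.5107  0.4465 90.9981]
collar 0.024477585895243067 [0.5993 0.0013 0.3433] tool frame mm [40.119   0.8657  4.9978]
[ 0.5592 -0.0004  0.3483] [ 3.1399  0.0995 -0.0001] (array([0.05, 0.54, 0.33]), np.float64(0.53), np.float64(3.63))
```

Call:
play_rows(
  rows=[
    [0, 0.3, 0, 0.5],
    [0, 0.5, 0, 0.5],
    [0, 0.52, 0, 0.5],
    [0, 0.52, 1, 0.5],
    [0, 0.52, 2, 0.5],
    [0, 0.52, 2.3, 0.5],
    [0, 0.52, 2.3, 0.5],
    [0, 0.52, 2.3, 0.5],
    [0, 0.52, 2.3, 0.5],
  ],
)

```text
time: 7.8
tool_pos: [0.5599, -0.0063, 0.3257]
tool_rot: [-3.14, -0.083, -0.001]
ft_force: [0.4, -0.5, -2.5]
width: 0.0142
finger_force: 59.9
```

Run:
```python
from h import *
im,s=grab('wrist','w5.png');print(s['tool_pos'],s['time'],s['ft_force']);print(rel((.5600,-.0057,.30),3.1))
cv2.imwrite('pics/z5.png',cv2.resize(im[85:215,225:335,::-1],(508,600),interpolation=cv2.INTER_CUBIC))
```

```text
[ 0.55992068 -0.00632     0.3256997 ] 7.8 [ 0.40066124 -0.47056007 -2.45112835]
(array([ 0.01, -0.06,  2.57]), np.float64(-0.06), np.float64(3.04))
```

View pics/z5.png

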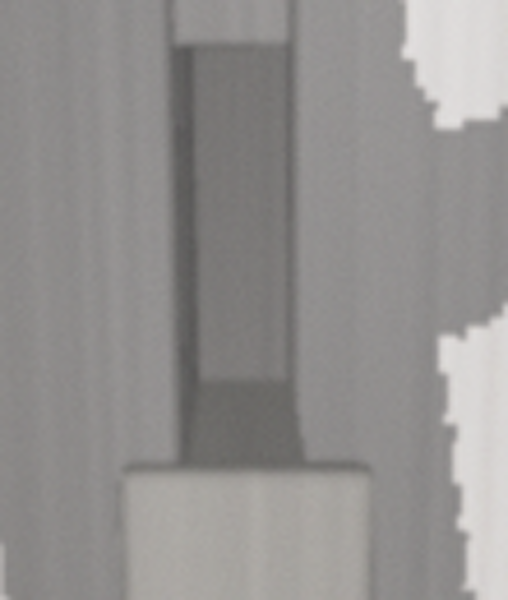

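The blade's lower edge spans zoom cols 200–290 at row 382 and the slot spans about 177–293 there. I'll turn that into a lateral offset.

Run:
```python
from h import *
s=r.read_state();k=508/110;M=R.from_rotvec(s['tool_rot']).as_matrix()
f=lambda u,v,z:M.T@(onz('wrist',(225+u/k-.5,85+v/k-.5),z,s)-s['tool_pos'])*1000
print('blade',f(200,382,s['tool_pos'][2]-.091),f(290,382,s['tool_pos'][2]-.091))
for v,a,b in((60,173,290),(370,177,294)):print('slot',f(a,v,.22),f(b,v,.22))
```

```text
blade [34.52604275 -6.58474621 91.03026302] [34.51106366  7.46835298 91.02984259]
slot [ 82.68566731 -10.75632446 105.78686493] [ 82.66928247   7.53247309 105.78632049]
slot [ 34.05076753 -10.85524166 105.74455545] [ 34.03024568   8.51997839 105.74397591]
```

Call:
play_rows(
  rows=[
    [0, -0.12, 0, 0],
    [0, -0.12, 0.5, 0],
    [0, -0.12, 1.0, 0],
    [0, -0.12, 1.0, 0],
    [0, -0.12, 1.0, 0],
    [0, -0.12, 1.0, 0],
    [0, -0.12, 1.0, 0],
  ],
)

```text
time: 8.55
tool_pos: [0.5597, -0.0052, 0.3155]
tool_rot: [-3.14, -0.083, -0.001]
ft_force: [0.4, 0.2, -3.0]
width: 0.0144
finger_force: 59.9
```

Run:
```python
from h import *
np.set_printoptions(precision=4,suppress=True)
im,s=grab('wrist','w6.png');print(s['tool_pos'],s['time'],s['ft_force']);print(rel((.5600,-.0057,.30),3.1))
M=R.from_rotvec(s['tool_rot']).as_matrix();g=im.mean(2)
for v in range(100,186,6):
    row=g[v-1:v+2,245:310].mean(0);print(v,row[10:60].astype(int))
```

```text
[ 0.5597 -0.0052  0.3155] 8.55 [ 0.3574  0.1982 -3.0274]
(array([0.02, 0.05, 1.55]), np.float64(-0.07), np.float64(3.03))
100 [144 144 143 142 144 142 132 118 101  97  96  90  99 112 118 118 117 118
 119 118 118 118 119 119 118 119 119 118 117 116 119 118 119 116 106 117
 133 147 150 148 147 147 147 147 147 146 148 147 146 146]
106 [144 145 144 142 143 143 134 120 103  99  95  92  96 112 117 118 118 119
 119 119 119 119 119 120 119 119 121 118 117 117 118 119 119 118 107 116
 135 146 149 148 148 147 148 147 147 147 146 147 146 145]
112 [144 145 144 144 143 142 135 121 108 101  96  92  95 112 117 117 120 117
 119 120 119 118 119 120 119 119 120 118 117 119 119 120 121 117 108 117
 135 145 149 146 147 147 147 147 146 145 146 147 147 146]
118 [144 146 145 143 144 142 136 122 107  99  97  91  96 112 118 119 118 119
 118 120 119 120 119 121 120 119 120 119 117 119 121 120 122 117 107 119
 133 145 147 147 146 146 146 146 146 144 144 146 146 146]
124 [144 146 145 144 144 143 139 126 110  95  92  90  92 110 118 120 120 120
 120 120 121 120 121 120 119 121 121 119 118 119 121 122 122 118 107 
[... 1441 characters left out ...]
23 123 121 108 117
 132 141 143 141 143 142 140 142 142 141 141 140 140 143]
172 [141 144 146 146 145 147 146 142 129 112  96  94 100 105 106 105 105 106
 105 105 105 104 105 104 104 106 105 106 106 106 106 104 106 105 102 116
 132 140 142 141 142 141 141 140 139 140 140 139 140 142]
178 [142 144 146 147 146 146 146 144 131 115  97  99 106 107 108 107 108 108
 107 107 107 104 105 105 105 105 105 106 106 107 107 107 107 106 106 117
 131 139 141 142 141 141 141 140 140 139 139 139 139 141]
184 [134 136 137 136 136 136 137 134 125 116 106 105 107 107 107 107 108 107
 106 107 105 106 107 105 105 106 106 105 107 106 107 107 105 107 105 108
 119 130 131 131 132 130 129 128 126 128 127 128 131 137]
```

Call:
play_rows(
  rows=[
    [0, -0.08, 0, 0],
    [0, -0.08, 0, 0],
    [0, -0.08, 0.5, 0],
    [0, -0.08, 1.0, 0],
    [0, -0.08, 1.3, 0],
    [0, -0.08, 1.5, 0],
    [0, -0.08, 1.5, 0],
  ],
)

```text
time: 9.3
tool_pos: [0.5593, -0.0046, 0.2997]
tool_rot: [3.14, 0.083, -0.002]
ft_force: [0.8, -0.6, -3.6]
width: 0.0142
finger_force: 59.9
```

Call:
play_rows(
  rows=[
    [0, 0, 0.8, 0],
    [0, 0, 1.6, 0],
    [0, 0, 2.4, 0],
    [0, 0, 3.2, 0],
    [0, 0, 4.0, 0],
    [0, 0, 4.0, 0],
  ],
)

```text
time: 9.9
tool_pos: [0.5587, -0.0049, 0.2586]
tool_rot: [3.14, 0.083, -0.005]
ft_force: [-0.8, -0.7, -2.8]
width: 0.0143
finger_force: 59.9
```

Call:
play_rows(
  rows=[
    [0, 0, 0.7, 0],
    [0, 0, 1.4, 0],
    [0, 0, 2.0, 0],
    [0, 0, 2.4, 0],
    [0, 0, 2.6, 0],
    [0, 0, 2.6, 0],
  ],
)

```text
time: 10.5
tool_pos: [0.5594, -0.0046, 0.2339]
tool_rot: [3.14, 0.083, -0.001]
ft_force: [0.3, -0.1, -2.8]
width: 0.0143
finger_force: 60.0
```

Call:
play_rows(
  rows=[
    [0, 0, 0.1, 0],
    [0, 0, 0.2, 0],
    [0, 0, 0.2, 0],
  ],
)

```text
time: 10.8
tool_pos: [0.5598, -0.0046, 0.2324]
tool_rot: [3.14, 0.083, 0.001]
ft_force: [1.2, -0.4, -2.6]
width: 0.0144
finger_force: 60.0
```

Call:
play_rows(
  rows=[
    [0, 0, 0.1, 0],
    [0, 0, 0.2, 0],
    [0, 0, 0.3, 0],
    [0, 0, 0.3, 0],
  ],
)

```text
time: 11.2
tool_pos: [0.5598, -0.0045, 0.2307]
tool_rot: [3.14, 0.083, 0.002]
ft_force: [-1.7, -1.7, 5.2]
width: 0.0147
finger_force: 61.1
```

Seated: the collar touched at the predicted height. Releasing and rising.

Call:
play_rows(
  rows=[
    [0, 0, 0, 0],
    [0, 0, 0, 0],
    [0, 0, 0, 0],
    [0, 0, 0, 0],
  ],
  gripper=0.5,
)

```text
time: 11.6
tool_pos: [0.5596, -0.0042, 0.2291]
tool_rot: [-3.14, -0.084, 0.0]
ft_force: [-0.1, 0.3, -0.4]
width: 0.0427
finger_force: 0.0
```

Call:
play_rows(
  rows=[
    [0, 0, -2, 0],
    [0, 0, -5, 0],
    [0, 0, -9, 0],
    [0, 0, -13, 0],
    [0, 0, -15, 0],
    [0, 0, -15, 0],
    [0, 0, -15, 0],
  ],
)

```text
time: 12.3
tool_pos: [0.5596, -0.0043, 0.3789]
tool_rot: [-3.14, -0.084, 0.0]
ft_force: [0.3, -0.1, 0.4]
width: 0.0429
finger_force: 0.0
```

Run:
```python
from h import *
np.set_printoptions(precision=4,suppress=True)
s=r.read_state();print(s['tool_pos'],s['joint_pos'].round(2),s['width'])
c=np.array([.560,-.0057]);xs=np.array([-np.sin(np.radians(3.1)),np.cos(np.radians(3.1))])  # sheeter x in world
print('axis line',[c-xs*d for d in(.2,.23)])
print(rel((.575,-.33,.36),-86.9),rel((.575,-.33,.36),93.1))
```

```text
[ 0.5596 -0.0043  0.3789] [ 0.44  0.38 -0.72  1.14  0.25  1.7  -1.73] 0.042880444793589136
axis line [array([ 0.5708, -0.2054]), array([ 0.5724, -0.2354])]
(array([-0.2 , 32.61,  1.89]), np.float64(89.95), np.float64(3.05)) (array([-0.2 , 32.61,  1.89]), np.float64(-90.05), np.float64(3.05))
```

Call:
play_rows(
  rows=[
    [0, 4, 0, 8],
    [0, 8, 0, 16],
    [0, 12, 0, 24],
    [0, 16, 0, 32],
    [0, 20, 0, 40],
    [0, 24, 0, 48],
    [0, 28, 0, 56],
    [0, 31, 0, 64],
    [0, 32.5, 0, 72],
    [0, 32.5, 0, 80],
  ],
)

```text
time: 13.3
tool_pos: [0.5754, -0.3329, 0.3753]
tool_rot: [2.446, -1.967, -0.008]
ft_force: [-0.0, 0.8, 0.6]
width: 0.0428
finger_force: 0.0
```

Run:
```python
from h import *
s=r.read_state();print(s['tool_pos'],s['tool_rot'],s['joint_pos'].round(2),s['width'])
print(rel((.575,-.33,.36),-86.9))
```

```text
[ 0.57535641 -0.33286875  0.37532153] [ 2.44550045 -1.96663756 -0.00777938] [ 0.64  0.6  -0.35  0.75  0.2   1.82 -2.52] 0.042797744487179434
(array([-0.29, -0.04,  1.53]), np.float64(9.29), np.float64(-77.61))
```

Call:
play_rows(
  rows=[
    [0, 0, 0, 5],
    [0, 0, 0, 9.3],
    [0, 0, 0, 9.3],
    [0, 0, 0, 9.3],
    [0, 0, 0, 9.3],
  ],
)

```text
time: 13.8
tool_pos: [0.5766, -0.329, 0.3784]
tool_rot: [2.293, -2.146, -0.002]
ft_force: [0.7, 0.5, 0.0]
width: 0.0426
finger_force: 0.0
```

Run:
```python
from h import *
np.set_printoptions(precision=4,suppress=True)
im,s=grab('wrist','w7.png');print(s['tool_pos'],s['joint_pos'].round(2))
print(rel((.575,-.33,.36),-86.9))
xs=np.array([-.0541,.9985,0]);ys=np.array([.9985,.0541,0])
for t in(0,17,133):
  for y in(-.24,):
    print(t,proj('wrist',np.array([.573,y,.165])+.075*(np.sin(np.radians(t))*ys+np.cos(np.radians(t))*np.array([0,0,1])),s))
```

```text
[ 0.5766 -0.329   0.3784] [ 0.63  0.59 -0.32  0.75  0.18  1.82 -2.67]
(array([0.09, 0.17, 1.87]), np.float64(0.69), np.float64(-86.21))
0 [276.701  286.3397]
17 [254.3307 284.398 ]
133 [236.2071 237.2253]
```

View pics/w7.png

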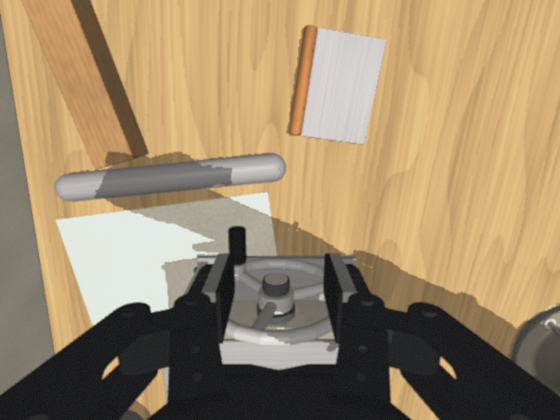

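The handle is at (237,228–265), which matches the low solution at about 133°. The hub is at (276,285) and the rolling pin lies in front. I'll triangulate the handle's outer tip.

Run:
```python
from h import *
np.set_printoptions(precision=4,suppress=True)
s=r.read_state();xs=np.array([-.0541,.9985,0]);ys=np.array([.9985,.0541,0]);c=np.array([.56,-.0057,0])
for w in((237,229),(237,233),(237,237)):
  p,e=tri(ray('top',(376.6,204.7)),ray('wrist',w,s));print(w,p,e,'sheeter',(p-c)@xs,(p-c)@-ys)
im=cv2.imread('pics/w7.png').mean(2)
for v in range(222,266,4):print(v,im[v,222:252].astype(int))
print(im[220:270,237].astype(int))
o,d=ray('wrist',(237,246),s)
for z in(.10,.115,.13):print(z,o+d*(z-o[2])/d[2],((o+d*(z-o[2])/d[2])-c)@ys)
# rolling pin
for px in((378,143),(390,222)):print('pin',onz('top',px,.022))
```

```text
(237, 229) [ 0.627  -0.2494  0.1154] 0.00036987233610730533 sheeter -0.24697148852105508 -0.053703824334028503
(237, 233) [ 0.6253 -0.2474  0.1241] 0.0015367670211662162 sheeter -0.24484003793987005 -0.052118738758576415
(237, 237) [ 0.6237 -0.2454  0.1326] 0.0026619937416912745 sheeter -0.24278640753051656 -0.05058732070280311
222 [164 162 160 158 160 160 159 161 162 162 166 165 165 164 161 163 167 166
 165 166 164 163 165 163 164 164 164 165 165 167]
226 [160 161 164 165 164 161 159 155 146 133 110  96  94  86  78  76  77  82
  86  97 114 134 152 160 166 167 164 165 165 165]
230 [164 161 160 160 158 145  93  38  21  20  23  14  23  22  15  21  25  21
  28  20  24  15  34  89 148 166 166 165 164 166]
234 [162 160 162 163 161 153 100  40  23  20  23  28  27  31  29  31  26  32
  23  26  27  17  31  84 148 167 167 168 172 171]
238 [163 164 163 163 166 154 103  46  23  22  27  24  25  34  21  27  23  31
  28  17  25  20  26  80 144 162 166 167 167 167]
242 [161 162 163 164 165 155 107  52  26  28  24  25  28  30  25  28  31  27
  29  26  23  21  23  81 151 167 169 169 169 168]
246 [160
[... 344 characters left out ...]
 50 105 151 167 168 165 164]
258 [ 81  83  85  83  74  48  30  30  19  22  21  20  27  24  24  27  26  26
  23  22  24  22  19  31  68  97 103 105 102 102]
262 [ 81  82  80  66  43  28  30  24  24  19  26  20  28  28  26  25  28  24
  22  27  26  29  46  71  98 108 109 114 115 122]
[167 166 163 165 159 139  76  20  24  21  21  24  25  29  31  30  28  27
  27  23  25  30  28  31  26  25  30  23  28  28  32  28  30  29  27  27
  25  24  27  29  26  19  25  29  47  77 110 138 149 149]
0.1 [ 0.6282 -0.2182  0.1   ] 0.056558347324479646
0.115 [ 0.6265 -0.2248  0.115 ] 0.05456444431411035
0.13 [ 0.6249 -0.2314  0.13  ] 0.05257054130374107
pin [ 0.9023 -0.2659  0.022 ]
pin [ 0.5886 -0.323   0.022 ]
```

Run:
```python
from h import *
print(rel((.6275,-.2444,.28),-86.9))
```

```text
(array([-8.1 , -5.64,  9.87]), np.float64(0.69), np.float64(-86.21))
```

Call:
play_rows(
  rows=[
    [-4, -2, 0, 0.7],
    [-8, -4.5, 2, 0.7],
    [-8.7, -5.5, 6, 0.7],
    [-8.7, -5.5, 9, 0.7],
    [-8.7, -5.5, 9.5, 0.7],
    [-8.7, -5.5, 9.5, 0.7],
    [-8.7, -5.5, 9.5, 0.7],
  ],
)

```text
time: 14.55
tool_pos: [0.6267, -0.2397, 0.2867]
tool_rot: [-2.277, 2.162, -0.006]
ft_force: [1.1, 0.5, 0.9]
width: 0.0427
finger_force: 0.0
```

Run:
```python
from h import *
s=r.read_state();print(s['tool_pos'],s['joint_pos'].round(2))
print(rel((.6275,-.2444,.0965),-86.9))
```

```text
[ 0.62670628 -0.23972469  0.28674468] [ 0.52  0.58 -0.34  1.    0.18  1.58 -2.86]
(array([ 0.44,  0.02, 19.03]), np.float64(-0.15), np.float64(-87.05))
```

Call:
play_rows(
  rows=[
    [0.5, 0, 0, -1],
    [0.5, 0, 4, -1],
    [0.5, 0, 8, -1],
    [0.5, 0, 12, -1],
    [0.5, 0, 15, -1],
    [0.5, 0, 15, -1],
    [0.5, 0, 15, -1],
  ],
)

```text
time: 15.25
tool_pos: [0.6272, -0.2446, 0.1359]
tool_rot: [-2.297, 2.142, -0.003]
ft_force: [0.8, -0.0, 0.5]
width: 0.0425
finger_force: 0.0
```

Run:
```python
from h import *
im,s=grab('wrist','w8.png');print(s['tool_pos'],s['joint_pos'].round(2),s['ft_force'].round(1))
print(rel((.6275,-.2444,.0965),-86))
g=im.mean(2)
for v in range(190,300,8):print(v,''.join('%4d'%x for x in g[v,210:350:4]))
```

```text
[ 0.62717489 -0.24455745  0.13589592] [ 0.54  0.65 -0.33  1.26  0.21  1.26 -2.86] [ 0.8 -0.   0.5]
(array([-0.03,  0.09,  4.08]), np.float64(0.0), np.float64(-86.0))
190  166 170 168 229 231 200 192 221 231 229 231 231 230 230 229 229 230 230 229 231 230 231 229 232 229 231 231 230 231 175 167 168 173 168 169
198  161 162 166 163 165 166 165 165 165 163 164 161 166 157 161 164 230 231 230 230 229 229 232 231 229 229 232 231 230 193 168 169 175 163 171
206  166 167 167 169 165 161 163 167 167 165 162 165 164 164 157 164 228 230 229 229 231 229 230 231 230 230 230 229 231 216 169 170 166 164 173
214  164 160 162 160 166 162 167 164 158 158 166 165 162 161 160 161 229 230 228 231 231 231 231 230 231 232 229 229 229 228 170 174 160 167 173
222  160 159 158 159 160 167 158 164 163 164 158 167 165 166 162 164 229 228 231 230 231 230 231 231 230 231 231 230 232 232 169 175 164 170 173
230  160 160 161 160 160 160 159 161 158 163 162 177 224 230 230 230 231 230 231 230 231 231 230 231 230 230 230 231 230 231 172 171 164 174 174
238  161 164 163 165 161 160 162 158 164 159 164 166 166 161  88
[... 395 characters left out ...]
  22 140 167 163 159 165 159  79  24  23  22  28  25  25  32  28  25  37 168 164 161 161 166 168  23  27  85  84  85 108
270   56  82  82  67  27  21 102 158 163 161 163 164  82  26  26  28  21  27  26  22  22  24  49 163 162 164 162 161 158  25  28  43  82  85  82
278   80  83  82  29  22  24  82 156 168 159 163 162  88  22  30  26  25  26  22  26  24  22  68 166 164 163 164 156 151  20  27  19  68  84  86
286   80  81  31  17  26  24  75 154 152 160 161 158  88  27  22  30  29  26  31  27  34  34  77 164 160 161 163 161 150  22  24  20  24  81  81
294  123 117  38  28  23  19  85 113 114 113 113 113  69  29  27  25  25  30  23  26  26  22  60 108 110 109 108 107 104  18  27  28  29  71 121
```

Call:
play_rows(
  rows=[
    [0, 0, 1.5, 0],
    [0, 0, 3, 0],
    [0, 0, 3.7, 0],
    [0, 0, 3.7, 0],
    [0, 0, 3.7, 0],
  ],
)

```text
time: 15.8
tool_pos: [0.6262, -0.2435, 0.097]
tool_rot: [2.298, -2.142, -0.001]
ft_force: [0.5, -0.0, 0.1]
width: 0.0428
finger_force: 0.0
```

Call:
play_rows(
  rows=[
    [0, 0, 0, 0],
    [0, 0, 0, 0],
    [0, 0, 0, 0],
    [0, 0, 0, 0],
    [0, 0, 0, 0],
  ],
  gripper=1,
  grip_force=40,
)

```text
time: 16.3
tool_pos: [0.6271, -0.2437, 0.098]
tool_rot: [-2.297, 2.141, -0.003]
ft_force: [2.4, 0.1, 1.5]
width: 0.0226
finger_force: 39.2
```

Run:
```python
from h import *
s=r.read_state();print(s['tool_pos'],s['tool_rot'],s['joint_pos'].round(2),s['ft_force'].round(1),s['ft_torque'])
```

```text
[ 0.62705835 -0.24371125  0.09795041] [-2.29749518  2.14127797 -0.00269018] [ 0.54  0.68 -0.33  1.31  0.22  1.19 -2.87] [2.4 0.1 1.5] [-0.01051241 -0.31080118 -0.05084167]
```

```bash
cat > wp.py <<'E'
import numpy as np,sys
a,b,n=map(float,sys.argv[1:4]);S=lambda t:np.sin(np.radians(t));C=lambda t:np.cos(np.radians(t))
for t in np.linspace(a,b,int(n)+1)[1:]:
    d=7.5*(S(t)-S(a));print('[%.2f, %.2f, %.2f, 0]'%(.016*d,-d,-7.5*(C(t)-C(a))),end=', ')
print()
E
for a in 133.8 193.8 253.8 ; do python3 wp.py $a $(echo $a+60|bc) 10; done
```

```text
bash: bc: command not found
Traceback (most recent call last):
  File "wp.py", line 2, in <module>
    a,b,n=map(float,sys.argv[1:4]);S=lambda t:np.sin(np.radians(t));C=lambda t:np.cos(np.radians(t))
    ^^^^^
ValueError: not enough values to unpack (expected 3, got 2)
bash: bc: command not found
Traceback (most recent call last):
  File "wp.py", line 2, in <module>
    a,b,n=map(float,sys.argv[1:4]);S=lambda t:np.sin(np.radians(t));C=lambda t:np.cos(np.radians(t))
    ^^^^^
ValueError: not enough values to unpack (expected 3, got 2)
bash: bc: command not found
Traceback (most recent call last):
  File "wp.py", line 2, in <module>
    a,b,n=map(float,sys.argv[1:4]);S=lambda t:np.sin(np.radians(t));C=lambda t:np.cos(np.radians(t))
    ^^^^^
ValueError: not enough values to unpack (expected 3, got 2)
```

```bash
python3 wp.py 134 164 6; python3 wp.py 164 224 10; python3 wp.py 224 284 10; python3 wp.py 284 344 10
```

```text
[-0.01, 0.47, 0.45, 0], [-0.02, 0.99, 0.86, 0], [-0.02, 1.53, 1.22, 0], [-0.03, 2.11, 1.53, 0], [-0.04, 2.71, 1.79, 0], [-0.05, 3.33, 2.00, 0], 
[-0.01, 0.76, 0.18, 0], [-0.02, 1.54, 0.27, 0], [-0.04, 2.33, 0.29, 0], [-0.05, 3.11, 0.22, 0], [-0.06, 3.88, 0.07, 0], [-0.07, 4.63, -0.16, 0], [-0.09, 5.36, -0.47, 0], [-0.10, 6.04, -0.85, 0], [-0.11, 6.68, -1.30, 0], [-0.12, 7.28, -1.81, 0], 
[-0.01, 0.54, -0.57, 0], [-0.02, 1.01, -1.20, 0], [-0.02, 1.41, -1.87, 0], [-0.03, 1.74, -2.59, 0], [-0.03, 2.00, -3.33, 0], [-0.03, 2.18, -4.09, 0], [-0.04, 2.27, -4.87, 0], [-0.04, 2.29, -5.66, 0], [-0.04, 2.22, -6.44, 0], [-0.03, 2.07, -7.21, 0], 
[0.00, -0.23, -0.75, 0], [0.01, -0.54, -1.47, 0], [0.01, -0.92, -2.16, 0], [0.02, -1.37, -2.80, 0], [0.03, -1.88, -3.40, 0], [0.04, -2.46, -3.93, 0], [0.05, -3.08, -4.40, 0], [0.06, -3.76, -4.81, 0], [0.07, -4.47, -5.14, 0], [0.08, -5.21, -5.40, 0],
```

Call:
play_rows(
  rows=[
    [0, 0.45, 0.45, 0],
    [0, 1.0, 0.85, 0],
    [0, 1.55, 1.2, 0],
    [0, 2.1, 1.55, 0],
    [0, 2.7, 1.8, 0],
    [0, 3.3, 2.0, 0],
    [0, 3.3, 2.0, 0],
  ],
)

```text
time: 17.0
tool_pos: [0.5921, -0.2458, 0.0782]
tool_rot: [2.298, -2.142, -0.001]
ft_force: [-2.1, 0.6, 8.0]
width: 0.0223
finger_force: 39.9
```

```bash
cat > st.py <<'E'
from h import *
np.set_printoptions(precision=3,suppress=True)
s=r.read_state();c=np.array([.56,-.0057,0]);ys=np.array([.9985,.0541,0]);xs=np.array([-.0541,.9985,0])
p=s['tool_pos'];a=(p-c)@ys;z=p[2]+.0155-.165;print('t',s['time'],'theta',np.degrees(np.arctan2(a,z))%360,'rad',np.hypot(a,z),'xs',(p-c)@xs,'F',s['ft_force'],'Fys',s['ft_force']@ys,'T',s['ft_torque'],'q',s['joint_pos'].round(2),'w',s['width'],'tang',s['ft_force']@(ys*np.cos(np.arctan2(a,z))-np.array([0,0,1])*np.sin(np.arctan2(a,z))))
E
python3 st.py
```

```text
t 17.0 theta 165.03934187443022 rad 0.07381729764447115 xs -0.24151614539207145 F [-2.052  0.554  7.974] Fys -2.018838330479149 T [0.22  0.384 0.062] q [ 0.58  0.64 -0.33  1.43  0.22  1.11 -2.86] w 0.022260689529687436 tang -0.10812466563922052
```

Call:
play_rows(
  rows=[
    [0, 0.75, 0.1, 0],
    [0, 1.55, 0.2, 0],
    [0, 2.3, 0.2, 0],
    [0, 3.1, 0.15, 0],
    [0, 3.9, 0, 0],
    [0, 4.65, -0.2, 0],
    [0, 5.35, -0.5, 0],
    [0, 6.05, -0.9, 0],
    [0, 6.7, -1.35, 0],
    [0, 7.3, -1.85, 0],
  ],
)

```text
time: 18.0
tool_pos: [0.5231, -0.2501, 0.0966]
tool_rot: [-2.295, 2.138, -0.007]
ft_force: [7.8, 1.5, 1.1]
width: 0.0224
finger_force: 39.5
```

```bash
python3 st.py
```

```text
t 18.0 theta 223.40726526928515 rad 0.0728253748773716 xs -0.2420352548349531 F [7.784 1.503 1.092] Fys 7.853549779340628 T [ 0.198 -1.506 -0.108] q [ 0.67  0.5  -0.35  1.61  0.19  1.06 -2.8 ] w 0.02239390460546014 tang -4.954824407479177
```

Call:
play_rows(
  rows=[
    [0, 0.5, -0.55, 0],
    [0, 0.95, -1.2, 0],
    [0, 1.35, -1.85, 0],
    [0, 1.65, -2.6, 0],
    [0, 1.9, -3.3, 0],
    [0, 2.05, -4.1, 0],
    [0, 2.15, -4.85, 0],
    [0, 2.15, -5.65, 0],
    [0, 2.1, -6.4, 0],
    [0, 1.95, -7.2, 0],
  ],
)

```text
time: 19.0
tool_pos: [0.5008, -0.2514, 0.1658]
tool_rot: [-2.298, 2.141, 0.003]
ft_force: [5.3, -0.3, -5.6]
width: 0.0224
finger_force: 39.4
```

```bash
python3 st.py
```

```text
t 19.0 theta 282.69523113947383 rad 0.07420491388174157 xs -0.2421493011138391 F [ 5.319 -0.325 -5.562] Fys 5.293027275514844 T [-0.096 -1.174 -0.033] q [ 0.7   0.4  -0.36  1.57  0.15  1.19 -2.76] w 0.022433355398252176 tang -4.262539508078357
```

Call:
play_rows(
  rows=[
    [0, -0.25, -0.75, 0],
    [0, -0.55, -1.45, 0],
    [0, -0.95, -2.15, 0],
    [0, -1.4, -2.8, 0],
    [0, -1.9, -3.4, 0],
    [0, -2.45, -3.9, 0],
    [0, -3.1, -4.4, 0],
    [0, -3.75, -4.8, 0],
    [0, -4.45, -5.1, 0],
    [0, -5.2, -5.4, 0],
  ],
)

```text
time: 20.0
tool_pos: [0.5522, -0.2483, 0.223]
tool_rot: [2.297, -2.141, -0.003]
ft_force: [-3.0, 2.5, -0.9]
width: 0.0224
finger_force: 39.9
```

```bash
python3 st.py; python3 wp.py 344 374 10;python3 wp.py 374 404 10;python3 wp.py 404 434 10;python3 wp.py 434 464 10;python3 wp.py 464 494 10;python3 wp.py 494 524 10
```

```text
t 20.0 theta 344.1444454799439 rad 0.07640334139184866 xs -0.24180174247480668 F [-2.961  2.533 -0.905] Fys -2.8190985190324587 T [0.551 0.786 0.011] q [ 0.64  0.46 -0.37  1.35  0.16  1.37 -2.8 ] w 0.022407121192485006 tang -2.959004431668867
[0.01, -0.38, -0.10, 0], [0.01, -0.76, -0.18, 0], [0.02, -1.15, -0.23, 0], [0.02, -1.54, -0.27, 0], [0.03, -1.94, -0.29, 0], [0.04, -2.33, -0.29, 0], [0.04, -2.72, -0.26, 0], [0.05, -3.11, -0.22, 0], [0.06, -3.50, -0.15, 0], [0.06, -3.88, -0.07, 0], 
[0.01, -0.38, 0.10, 0], [0.01, -0.75, 0.23, 0], [0.02, -1.12, 0.37, 0], [0.02, -1.47, 0.54, 0], [0.03, -1.82, 0.72, 0], [0.03, -2.16, 0.92, 0], [0.04, -2.49, 1.13, 0], [0.04, -2.80, 1.37, 0], [0.05, -3.11, 1.62, 0], [0.05, -3.40, 1.88, 0], 
[0.00, -0.28, 0.28, 0], [0.01, -0.54, 0.57, 0], [0.01, -0.78, 0.88, 0], [0.02, -1.01, 1.20, 0], [0.02, -1.22, 1.53, 0], [0.02, -1.41, 1.87, 0], [0.03, -1.59, 2.23, 0], [0.03, -1.74, 2.59, 0], [0.03, -1.88, 2.95, 0], [0.03, -2.00, 3.33, 0], 
[0.00, -0.10, 0.38, 0], [0.00, -0.18, 0.76, 0], [0.00, -0.23, 1.15, 0], [0.00, -0.27, 1.54, 0], [0.00, -0.29, 1.94, 0], [0.00, -0.29, 2.33, 0], [0.00, -0.26, 2.72, 0], [0.00, -0.22, 3.11, 0], [0.00, -0.15, 3.50, 0], [0.00, -0.07, 3.88, 0], 
[-0.00, 0.10, 0.38, 0], [-0.00, 0.23, 0.75, 0], [-0.01, 0.37, 1.12, 0], [-0.01, 0.54, 1.47, 0], [-0.01, 0.72, 1.82, 0], [-0.01, 0.92, 2.16, 0], [-0.02, 1.13, 2.49, 0], [-0.02, 1.37, 2.80, 0], [-0.03, 1.62, 3.11, 0], [-0.03, 1.88, 3.40, 0], 
[-0.00, 0.28, 0.28, 0], [-0.01, 0.57, 0.54, 0], [-0.01, 0.88, 0.78, 0], [-0.02, 1.20, 1.01, 0], [-0.02, 1.53, 1.22, 0], [-0.03, 1.87, 1.41, 0], [-0.04, 2.23, 1.59, 0], [-0.04, 2.59, 1.74, 0], [-0.05, 2.95, 1.88, 0], [-0.05, 3.33, 2.00, 0],
```

Call:
play_rows(
  rows=[
    [0, -0.4, -0.1, 0],
    [0, -0.75, -0.15, 0],
    [0, -1.15, -0.2, 0],
    [0, -1.55, -0.25, 0],
    [0, -1.95, -0.25, 0],
    [0, -2.35, -0.25, 0],
    [0, -2.7, -0.25, 0],
    [0, -3.1, -0.2, 0],
    [0, -3.5, -0.15, 0],
    [0, -3.9, -0.05, 0],
  ],
)

```text
time: 21.0
tool_pos: [0.5934, -0.2458, 0.2238]
tool_rot: [-2.297, 2.14, -0.005]
ft_force: [-1.7, 3.5, 5.2]
width: 0.0224
finger_force: 40.3
```

```bash
python3 st.py
```

```text
t 21.0 theta 15.320064374001921 rad 0.07703022045692674 xs -0.24158380239256977 F [-1.747  3.518  5.244] Fys -1.553915744500554 T [ 0.654  0.471 -0.024] q [ 0.59  0.53 -0.36  1.23  0.18  1.4  -2.83] w 0.02238984071410782 tang -2.8841741190423393
```

Free still (2.9 N). I'll go on in shorter calls, watching the tangential force.

Call:
play_rows(
  rows=[
    [0, -0.4, 0.1, 0],
    [0, -0.75, 0.25, 0],
    [0, -1.1, 0.4, 0],
    [0, -1.45, 0.55, 0],
    [0, -1.8, 0.75, 0],
  ],
)

```text
time: 21.5
tool_pos: [0.6119, -0.2447, 0.2162]
tool_rot: [-2.296, 2.14, -0.006]
ft_force: [0.0, 2.9, 4.8]
width: 0.0226
finger_force: 40.4
```

```bash
python3 st.py; python3 wp.py 389 404 5
```

```text
t 21.5 theta 30.262393508229888 rad 0.07723483986932637 xs -0.2414023966460145 F [0.024 2.917 4.828] Fys 0.18199494363332638 T [ 0.592  0.058 -0.03 ] q [ 0.56  0.57 -0.36  1.19  0.19  1.41 -2.84] w 0.02256549842082973 tang -2.2759096297195893
[0.01, -0.34, 0.20, 0], [0.01, -0.67, 0.42, 0], [0.02, -0.98, 0.65, 0], [0.02, -1.28, 0.90, 0], [0.03, -1.57, 1.16, 0],
```

Call:
play_rows(
  rows=[
    [0, -0.35, 0.2, 0],
    [0, -0.65, 0.4, 0],
    [0, -1.0, 0.65, 0],
    [0, -1.3, 0.9, 0],
    [0, -1.55, 1.15, 0],
  ],
)

```text
time: 22.0
tool_pos: [0.6275, -0.2437, 0.2042]
tool_rot: [-2.296, 2.14, -0.007]
ft_force: [0.5, 1.7, 5.5]
width: 0.0221
finger_force: 40.4
```

```bash
python3 st.py
```

```text
t 22.0 theta 44.887548254648124 rad 0.07724913416549732 xs -0.2412768329545887 F [0.497 1.686 5.492] Fys 0.5875197287731408 T [ 0.536 -0.308  0.01 ] q [ 0.54  0.61 -0.35  1.16  0.2   1.4  -2.85] w 0.022129423251121424 tang -3.4596254387116767
```

Call:
play_rows(
  rows=[
    [0, -0.3, 0.3, 0],
    [0, -0.55, 0.55, 0],
    [0, -0.8, 0.9, 0],
    [0, -1.0, 1.2, 0],
    [0, -1.2, 1.55, 0],
  ],
)

```text
time: 22.5
tool_pos: [0.6394, -0.243, 0.1886]
tool_rot: [-2.296, 2.14, -0.007]
ft_force: [2.2, 1.8, 4.7]
width: 0.0222
finger_force: 40.4
```

```bash
python3 st.py;python3 wp.py 419 434 5
```

```text
t 22.5 theta 59.5462847951054 rad 0.07707067587622103 xs -0.2411945345879496 F [2.184 1.774 4.658] Fys 2.276779225379869 T [ 0.398 -0.735 -0.116] q [ 0.53  0.64 -0.35  1.15  0.21  1.38 -2.86] w 0.02222055726309736 tang -2.8614613386675547
[0.00, -0.19, 0.34, 0], [0.01, -0.37, 0.69, 0], [0.01, -0.53, 1.05, 0], [0.01, -0.66, 1.42, 0], [0.01, -0.78, 1.80, 0],
```

Call:
play_rows(
  rows=[
    [0, -0.2, 0.35, 0],
    [0, -0.35, 0.7, 0],
    [0, -0.5, 1.05, 0],
    [0, -0.65, 1.4, 0],
    [0, -0.75, 1.8, 0],
  ],
)

```text
time: 23.0
tool_pos: [0.6468, -0.2425, 0.1702]
tool_rot: [-2.296, 2.14, -0.006]
ft_force: [5.3, 2.3, 4.9]
width: 0.0224
finger_force: 40.4
```

```bash
python3 st.py
```

```text
t 23.0 theta 74.37103234125664 rad 0.07670080177477788 xs -0.241120281496547 F [5.297 2.301 4.858] Fys 5.413261903196339 T [ 0.34  -1.19  -0.065] q [ 0.52  0.66 -0.35  1.15  0.22  1.36 -2.87] w 0.022440006174338754 tang -3.2195639422479694
```

Call:
play_rows(
  rows=[
    [0, -0.1, 0.4, 0],
    [0, -0.15, 0.75, 0],
    [0, -0.2, 1.15, 0],
    [0, -0.25, 1.55, 0],
  ],
)

```text
time: 23.4
tool_pos: [0.6492, -0.2424, 0.1542]
tool_rot: [-2.297, 2.14, -0.006]
ft_force: [5.1, 1.4, 2.1]
width: 0.0223
finger_force: 40.3
```

```bash
python3 st.py
```

```text
t 23.4 theta 86.43997064453742 rad 0.07637525667236503 xs -0.24112319038886304 F [5.058 1.376 2.139] Fys 5.125146930682095 T [ 0.303 -1.156 -0.002] q [ 0.52  0.68 -0.34  1.17  0.22  1.33 -2.87] w 0.02225663998261119 tang -1.8164954399739657
```

```bash
for i in "446 461" "461 476" "476 491" "491 506" "506 521" "521 536" "536 551" "551 566" "566 581" "581 596"; do python3 wp.py $i 5; done
```

```text
[0.00, -0.02, 0.39, 0], [0.00, -0.01, 0.78, 0], [-0.00, 0.01, 1.18, 0], [-0.00, 0.05, 1.57, 0], [-0.00, 0.12, 1.95, 0], 
[-0.00, 0.08, 0.38, 0], [-0.00, 0.19, 0.76, 0], [-0.01, 0.31, 1.13, 0], [-0.01, 0.46, 1.50, 0], [-0.01, 0.62, 1.86, 0], 
[-0.00, 0.18, 0.35, 0], [-0.01, 0.38, 0.69, 0], [-0.01, 0.60, 1.01, 0], [-0.01, 0.83, 1.33, 0], [-0.02, 1.08, 1.63, 0], 
[-0.00, 0.27, 0.29, 0], [-0.01, 0.55, 0.56, 0], [-0.01, 0.84, 0.82, 0], [-0.02, 1.15, 1.07, 0], [-0.02, 1.47, 1.30, 0], 
[-0.01, 0.33, 0.21, 0], [-0.01, 0.67, 0.40, 0], [-0.02, 1.02, 0.58, 0], [-0.02, 1.38, 0.74, 0], [-0.03, 1.75, 0.87, 0], 
[-0.01, 0.37, 0.12, 0], [-0.01, 0.75, 0.22, 0], [-0.02, 1.14, 0.29, 0], [-0.02, 1.53, 0.35, 0], [-0.03, 1.92, 0.39, 0], 
[-0.01, 0.39, 0.02, 0], [-0.01, 0.78, 0.01, 0], [-0.02, 1.18, -0.01, 0], [-0.03, 1.57, -0.05, 0], [-0.03, 1.95, -0.12, 0], 
[-0.01, 0.38, -0.08, 0], [-0.01, 0.76, -0.19, 0], [-0.02, 1.13, -0.31, 0], [-0.02, 1.50, -0.46, 0], [-0.03, 1.86, -0.62, 0], 
[-0.01, 0.35, -0.18, 0], [-0.01, 0.69, -0.38, 0], [-0.02, 1.01, -0.60, 0], [-0.02, 1.33, -0.83, 0], [-0.03, 1.63, -1.08, 0], 
[-0.00, 0.29, -0.27, 0], [-0.01, 0.56, -0.55, 0], [-0.01, 0.82, -0.84, 0], [-0.02, 1.07, -1.15, 0], [-0.02, 1.30, -1.47, 0],
```

Call:
play_rows(
  rows=[
    [0, 0, 0.4, 0],
    [0, 0, 0.8, 0],
    [0, 0, 1.2, 0],
    [0, 0.05, 1.55, 0],
    [0, 0.15, 1.95, 0],
  ],
)

```text
time: 23.9
tool_pos: [0.6472, -0.2425, 0.134]
tool_rot: [-2.297, 2.141, -0.004]
ft_force: [6.3, 0.8, 1.0]
width: 0.0227
finger_force: 40.2
```

```bash
python3 st.py
```

```text
t 23.9 theta 101.77607031091767 rad 0.07582924989031249 xs -0.24113097524462543 F [6.326 0.803 0.969] Fys 6.359938943565233 T [ 0.287 -1.222 -0.094] q [ 0.52  0.69 -0.34  1.2   0.22  1.29 -2.88] w 0.022672191649033595 tang -2.2466334395875838
```

Call:
play_rows(
  rows=[
    [0, 0.15, 0.35, 0],
    [0, 0.25, 0.75, 0],
    [0, 0.4, 1.1, 0],
    [0, 0.5, 1.5, 0],
    [0, 0.65, 1.85, 0],
  ],
)

```text
time: 24.4
tool_pos: [0.6398, -0.2429, 0.1149]
tool_rot: [-2.298, 2.142, -0.001]
ft_force: [5.5, 1.4, -0.4]
width: 0.0224
finger_force: 40.1
```

```bash
python3 st.py
```

```text
t 24.4 theta 117.36268386275174 rad 0.07521859562300383 xs -0.24118169711280446 F [ 5.537  1.379 -0.389] Fys 5.603094819535888 T [ 0.214 -0.997 -0.055] q [ 0.53  0.69 -0.34  1.25  0.23  1.24 -2.88] w 0.022372017332862905 tang -2.2299857701295256
```

Call:
play_rows(
  rows=[
    [0, 0.2, 0.35, 0],
    [0, 0.4, 0.7, 0],
    [0, 0.6, 1.0, 0],
    [0, 0.85, 1.35, 0],
    [0, 1.1, 1.6, 0],
  ],
)

```text
time: 24.9
tool_pos: [0.6282, -0.2436, 0.0994]
tool_rot: [2.298, -2.142, 0.0]
ft_force: [5.5, 0.7, -1.6]
width: 0.0225
finger_force: 40.0
```

```bash
python3 st.py
```

```text
t 24.9 theta 132.24136660765558 rad 0.074556348319258 xs -0.24127153287278374 F [ 5.521  0.739 -1.554] Fys 5.552219068061421 T [ 0.146 -1.284 -0.052] q [ 0.55  0.68 -0.34  1.3   0.23  1.2  -2.88] w 0.02252258863227748 tang -2.5820377208586143
```

One full turn; it is still free.

Call:
play_rows(
  rows=[
    [0, 0.3, 0.25, 0],
    [0, 0.55, 0.5, 0],
    [0, 0.85, 0.75, 0],
    [0, 1.15, 1.0, 0],
    [0, 1.45, 1.25, 0],
  ],
)

```text
time: 25.4
tool_pos: [0.6129, -0.2446, 0.0871]
tool_rot: [2.297, -2.141, -0.002]
ft_force: [3.0, 1.0, -0.3]
width: 0.0226
finger_force: 40.0
```

```bash
python3 st.py
```

```text
t 25.4 theta 147.451552673858 rad 0.07407732427616925 xs -0.24138286210325713 F [ 2.976  1.027 -0.296] Fys 3.0271966532299555 T [ 0.26  -0.609 -0.038] q [ 0.56  0.67 -0.34  1.36  0.23  1.15 -2.88] w 0.02255172689630323 tang -2.392533023342835
```

Call:
play_rows(
  rows=[
    [0, 0.35, 0.2, 0],
    [0, 0.65, 0.4, 0],
    [0, 1.0, 0.55, 0],
    [0, 1.4, 0.7, 0],
  ],
)

```text
time: 25.8
tool_pos: [0.5996, -0.2454, 0.0807]
tool_rot: [-2.298, 2.142, 0.0]
ft_force: [2.4, 2.4, -1.1]
width: 0.0223
finger_force: 40.0
```

```bash
python3 st.py
```

```text
t 25.8 theta 158.90216069693844 rad 0.07370101096652497 xs -0.24147236368614755 F [ 2.359  2.436 -1.073] Fys 2.4870217123890725 T [ 0.257 -0.693 -0.015] q [ 0.58  0.65 -0.34  1.41  0.23  1.12 -2.87] w 0.02232965690825078 tang -1.9341854715768125
```

```bash
for i in "518 533" "533 548" "548 560" "560 572" "572 584" "584 596" "596 608"; do python3 wp.py $i 4; done
```

```text
[-0.01, 0.46, 0.17, 0], [-0.01, 0.93, 0.31, 0], [-0.02, 1.41, 0.41, 0], [-0.03, 1.90, 0.49, 0], 
[-0.01, 0.49, 0.04, 0], [-0.02, 0.98, 0.06, 0], [-0.02, 1.47, 0.04, 0], [-0.03, 1.96, -0.02, 0], 
[-0.01, 0.39, -0.06, 0], [-0.01, 0.77, -0.15, 0], [-0.02, 1.15, -0.25, 0], [-0.02, 1.52, -0.38, 0], 
[-0.01, 0.37, -0.14, 0], [-0.01, 0.72, -0.31, 0], [-0.02, 1.07, -0.49, 0], [-0.02, 1.41, -0.69, 0], 
[-0.01, 0.33, -0.22, 0], [-0.01, 0.64, -0.45, 0], [-0.02, 0.95, -0.70, 0], [-0.02, 1.24, -0.97, 0], 
[-0.00, 0.28, -0.28, 0], [-0.01, 0.54, -0.57, 0], [-0.01, 0.78, -0.88, 0], [-0.02, 1.01, -1.20, 0], 
[-0.00, 0.21, -0.33, 0], [-0.01, 0.40, -0.67, 0], [-0.01, 0.58, -1.02, 0], [-0.01, 0.74, -1.38, 0],
```

Call:
play_rows(
  rows=[
    [0, 0.4, 0.1, 0],
    [0, 0.75, 0.2, 0],
    [0, 1.15, 0.3, 0],
    [0, 1.5, 0.35, 0],
  ],
)

```text
time: 26.2
tool_pos: [0.5844, -0.2464, 0.0771]
tool_rot: [2.298, -2.142, -0.001]
ft_force: [2.7, 1.2, -0.9]
width: 0.0225
finger_force: 40.0
```

```bash
python3 st.py
```

```text
t 26.2 theta 171.1302114417128 rad 0.07326518085219559 xs -0.24163761774115441 F [ 2.734  1.248 -0.852] Fys 2.7971582661458703 T [ 0.334 -0.65  -0.066] q [ 0.6   0.63 -0.35  1.46  0.22  1.1  -2.86] w 0.022521776048937542 tang -2.6323231143476313
```

Call:
play_rows(
  rows=[
    [0, 0.4, 0.05, 0],
    [0, 0.8, 0.05, 0],
    [0, 1.2, 0.05, 0],
    [0, 1.6, 0, 0],
  ],
)

```text
time: 26.6
tool_pos: [0.5681, -0.2474, 0.0768]
tool_rot: [2.298, -2.141, -0.002]
ft_force: [2.4, 2.6, -4.0]
width: 0.0227
finger_force: 39.8
```

```bash
python3 st.py
```

```text
t 26.6 theta 183.95026844936655 rad 0.07289349252615757 xs -0.2417302566658172 F [ 2.427  2.569 -4.027] Fys 2.5627092957839355 T [ 0.395 -0.603 -0.02 ] q [ 0.61  0.6  -0.35  1.5   0.22  1.08 -2.85] w 0.02268772894634001 tang -2.8340088263718317
```

Call:
play_rows(
  rows=[
    [0, 0.35, -0.05, 0],
    [0, 0.7, -0.1, 0],
    [0, 1.1, -0.15, 0],
    [0, 1.45, -0.25, 0],
  ],
)

```text
time: 27.0
tool_pos: [0.5536, -0.2483, 0.0795]
tool_rot: [2.298, -2.141, -0.002]
ft_force: [2.2, 2.3, -5.0]
width: 0.0223
finger_force: 39.7
```

```bash
python3 st.py
```

```text
t 27.0 theta 195.56549813233957 rad 0.07268739927443801 xs -0.24186084146753858 F [ 2.214  2.281 -5.048] Fys 2.334516081696266 T [ 0.54  -0.448  0.032] q [ 0.63  0.57 -0.35  1.54  0.21  1.07 -2.84] w 0.02229904319829942 tang -3.603356948452706
```

Call:
play_rows(
  rows=[
    [0, 0.35, -0.1, 0],
    [0, 0.7, -0.2, 0],
    [0, 1.05, -0.35, 0],
    [0, 1.4, -0.55, 0],
  ],
)

```text
time: 27.4
tool_pos: [0.5406, -0.2491, 0.0847]
tool_rot: [-2.298, 2.141, 0.0]
ft_force: [5.2, 2.2, -10.6]
width: 0.0223
finger_force: 39.6
```

```bash
python3 st.py
```

```text
t 27.4 theta 206.65045783134124 rad 0.0724745049614118 xs -0.2419617949686757 F [  5.153   2.238 -10.621] Fys 5.266064852376971 T [ 0.606 -1.086 -0.08 ] q [ 0.65  0.55 -0.36  1.57  0.21  1.06 -2.83] w 0.02226103171834643 tang -9.470566667168047
```

Call:
play_rows(
  rows=[
    [0, 0.35, -0.2, 0],
    [0, 0.65, -0.35, 0],
    [0, 0.95, -0.55, 0],
  ],
)

```text
time: 27.7
tool_pos: [0.5327, -0.2496, 0.0895]
tool_rot: [-2.296, 2.139, -0.003]
ft_force: [10.8, 2.6, -16.7]
width: 0.0226
finger_force: 39.9
```

```bash
python3 st.py
```

```text
t 27.7 theta 213.97495289300414 rad 0.07230143212741924 xs -0.2420240799106396 F [ 10.84    2.566 -16.651] Fys 10.9626246631326 T [ 0.411 -2.087 -0.137] q [ 0.66  0.53 -0.36  1.59  0.2   1.06 -2.82] w 0.02259279564892014 tang -18.395965531718804
```

Call:
play_rows(
  rows=[
    [0, 0, 0, 0],
    [0, 0, 0, 0],
  ],
)

```text
time: 27.9
tool_pos: [0.5324, -0.2496, 0.0897]
tool_rot: [-2.297, 2.139, -0.002]
ft_force: [7.3, 2.8, -12.3]
width: 0.0226
finger_force: 40.0
```

```bash
python3 st.py
```

```text
t 27.9 theta 214.30049926065357 rad 0.07237882688846013 xs -0.24200713182373923 F [  7.264   2.777 -12.322] Fys 7.402897780718159 T [ 0.511 -1.566 -0.071] q [ 0.66  0.53 -0.36  1.59  0.2   1.06 -2.82] w 0.022571138034748597 tang -13.059595532636838
```

Call:
play_rows(
  rows=[
    [0, 0.1, -0.05, 0],
    [0, 0.2, -0.13, 0],
    [0, 0.2, -0.13, 0],
  ],
)

```text
time: 28.2
tool_pos: [0.5312, -0.2496, 0.0906]
tool_rot: [-2.296, 2.139, -0.004]
ft_force: [11.0, 2.2, -16.6]
width: 0.0225
finger_force: 40.0
```

```bash
python3 st.py
```

```text
t 28.2 theta 215.47480033612987 rad 0.07235197264519373 xs -0.24201936377683422 F [ 10.968   2.231 -16.647] Fys 11.071979947532789 T [ 0.426 -2.052 -0.137] q [ 0.67  0.52 -0.36  1.59  0.2   1.06 -2.82] w 0.02245679981073407 tang -18.677525281729224
```

The wheel is stiff at 18.7 N, so I'm letting go. I'll back out along the handle's axis, then rise.

Call:
play_rows(
  rows=[
    [0, 0, 0, 0],
    [0, 0, 0, 0],
    [0, 0, 0, 0],
    [0, 0, 0, 0],
  ],
  gripper=0.5,
)

```text
time: 28.6
tool_pos: [0.5315, -0.2504, 0.0942]
tool_rot: [-2.297, 2.139, -0.008]
ft_force: [4.2, 3.0, 1.2]
width: 0.0425
finger_force: 2.1
```

Run:
```python
from h import *
im,s=grab('wrist','w9.png');print(s['tool_pos'],s['ft_force'].round(1),s['width'])
g=im.mean(2)
for v in range(238,290,8):print(v,''.join('%4d'%x for x in g[v,218:340:4]))
```

```text
[ 0.53152187 -0.25037286  0.09418981] [4.2 3.  1.2] 0.04254286148867498
238  123 124 115 121 125 126 125 120 121 196 195 184 180 127 130 123 173 178 190 191 182 187 189 189 191 195 197 180 177 186 185
246  122 125 119 124 125 127 165 183 187 199 197 184 183 190 193 192 188 187 188 187 177 187 188 188 191 194 199 180 176 191 183
254   96  92  94  39 118 125 126 120 124 185 198 184 185 189 194 193 188 187 189 186 186 186 184 186 192 196 196  58  94 103 101
262   91  92  47  22 112  87  22  25  25  25  27  19  26  24  21  63 186 182 188 186 184 186 183 186 192 197 195  21  29  96  95
270   95  75  28  30  28  25  22  28  24  23  26  25  25  26  21  24  37 119 119 171 193 182 182 187 190 197 187  28  27  42  93
278   93  27  24  25  27  28  32  30  35  33  36  36  35  24  27  23  34 119 121 122 125 116 117 130 178 185 122  29  28  29  77
286   38  26  21  23  28  24  25  28  30  29  32  30  35  30  35  24  46 115 120 121 129 114 116 121 125 128 115  24  27  23  26
```

Call:
play_rows(
  rows=[
    [0, -0.4, 0, 0],
    [0, -0.8, 0, 0],
    [0, -0.8, 0, 0],
    [0, -0.8, 0, 0],
  ],
)

```text
time: 29.05
tool_pos: [0.5363, -0.2513, 0.0921]
tool_rot: [2.296, -2.142, 0.0]
ft_force: [0.5, -0.8, -0.4]
width: 0.0428
finger_force: 0.1
```

Call:
play_rows(
  rows=[
    [1.5, -0.8, 0, 0],
    [3, -0.8, 0, 0],
    [5, -0.8, 0, 0],
    [7, -0.8, 0, 0],
    [8, -0.8, -2, 0],
    [8, -0.8, -6, 0],
    [8, -0.8, -11, 0],
    [8, -0.8, -16, 0],
    [8, -0.8, -21, 0],
    [8, -0.8, -26, 0],
  ],
)

```text
time: 30.05
tool_pos: [0.5491, -0.3305, 0.3543]
tool_rot: [2.295, -2.143, 0.0]
ft_force: [1.3, -0.9, -0.0]
width: 0.0425
finger_force: 0.0
```

```bash
cat > chk.py <<'E'
from h import *
np.set_printoptions(precision=4,suppress=True)
im,s=grab('wrist','w10.png');g=im.mean(2)
c=np.array([.56,-.0057,0]);ys=np.array([.9985,.0541,0]);xs=np.array([-.0541,.9985,0])
for t in(205,210,215,220):
    P=c-.247*xs+.075*np.sin(np.radians(t))*ys+np.array([0,0,.165+.075*np.cos(np.radians(t))]);print(t,P,proj('wrist',P,s))
u,v=proj('wrist',P,s).astype(int)
for w in range(v-20,v+30,5):print(w,''.join('%4d'%x for x in g[w,u-40:u+40:3]))
# gauge in top view
t,_=grab('top','t10.png');a=cv2.imread('pics/top0.png')[:,:,::-1]
d=np.abs(t.astype(int)-a).max(2)>40
n,l,st,ce=cv2.connectedComponentsWithStats(d.astype(np.uint8))
for i in range(1,n):
    if st[i,4]>15:print(st[i],ce[i].round(0))
print('gauge tab top expected px',proj('top',(.56,-.0057,.266)),proj('top',(.579,-.0045,.226)))
E
python3 chk.py
```

```text
205 [ 0.5417 -0.254   0.097 ] [280.6062 231.4015]
210 [ 0.5359 -0.2544  0.1   ] [285.0858 232.2798]
215 [ 0.5304 -0.2547  0.1036] [289.4179 233.3053]
220 [ 0.5252 -0.2549  0.1075] [293.5799 234.477 ]
214  114 106 110 110 124 176 163 176 176 173 175 169 175 175 165 174 174 176 172 166 169 172 170 178 177 175 180
219  132 107 108 108 117 177 166 178 171 170 175 169 174 174 161 173 172 175 173 163 170 168 171 179 177 176 180
224  158 110 107 110 114 111 108 149 165 169 174 170 172 174 166 172 171 176 179 161 172 169 171 179 177 178 179
229  165 112 105 110 114 111  89  73  65  68 103 152 171 173 162 145 166 177 178 158 170 169 172 179 177 182 177
234  169 120 105 110 115  85  25  21  31  38  29  78 108 111 109 107 109 177 177 160 170 167 175 177 175 182 177
239  167 140 106 111 114  74  25  29  25  33  37  81 107 108 110 105 109 121 147 164 165 168 176 177 177 182 177
244  168 159 108 113 114  78  27  28  28  23  23  82 104 106 112 103 109 116 113 109 103 142 177 177 179 184 179
249  162 161 110 111 116  79  30  32  22  26  21  81 105 106 114 104 107 116 108 111 104 108 116 117 166 182 
[... 596 characters left out ...]
  39] [476. 241.]
[349 237  11  14  65] [353. 245.]
[339 252   6   3  16] [342. 253.]
[292 258  54  68 979] [325. 280.]
[460 258  10  16  51] [464. 264.]
[442 282  15  26  84] [449. 298.]
[437 311  20  16 164] [447. 319.]
[270 337   8  10  22] [272. 341.]
[266 349   7  10  34] [269. 354.]
[ 296  353  264   67 5894] [473. 394.]
[268 358   6   9  20] [271. 362.]
[286 374   6   8  21] [289. 378.]
[273 384   8   6  23] [275. 386.]
[265 389  10  16  81] [270. 396.]
[279 391  16  29 124] [285. 408.]
[536 398  13   5  26] [544. 400.]
[311 402  12  10  42] [316. 407.]
[532 402  18  18 211] [540. 410.]
[276 410   9  10  51] [279. 416.]
gauge tab top expected px [309.4857 207.3149] [308.8107 204.4158]
```

```bash
cat > hz.py <<'E'
from h import *
import sys
c=np.array([.56,-.0057,0]);ys=np.array([.9985,.0541,0]);xs=np.array([-.0541,.9985,0])
def meas(im,s):
    ths=np.arange(190,230,.5);best=[]
    g=im.mean(2)
    P=lambda t,d:c-d*xs+.075*np.sin(np.radians(t))*ys+np.array([0,0,.165+.075*np.cos(np.radians(t))])
    U=np.array([proj('wrist',P(t,.242),s) for t in ths])
    v=int(U[:,1].mean())+2;out=[]
    for w in range(v,v+15):
        row=g[w,230:340]<60;idx=np.flatnonzero(row);idx=idx[(idx>5)&(idx<100)]
        run=max(np.split(idx,np.flatnonzero(np.diff(idx)>1)+1),key=len);out.append((230+run[0]+230+run[-1])/2)
    u=np.median(out);return u,np.interp(u,U[:,0],ths)
if __name__=='__main__':
    im,s=grab('wrist','w11.png');print(s['time'],s['tool_pos'],meas(im,s))
E
python3 hz.py
```

```text
30.15 [ 0.5524171  -0.33141843  0.36148667] (np.float64(282.5), np.float64(201.28255296235116))
```

The wheel has sprung back to about 201°, right where stiffness began, and my sideways shift on leaving probably nudged it. I'll take the handle again, rewind and release with wide-open fingers.

Run:
```python
from h import *
s=r.read_state();print(s['tool_pos'],rel((.5486,-.300,.082),-86))
```

```text
[ 0.55143802 -0.33099921  0.35725135] (array([-3.27,  0.28, 27.51]), np.float64(-0.09), np.float64(-86.09))
```

Call:
play_rows(
  rows=[
    [0, 0.2, 4, 0],
    [0, 0.2, 8, 0],
    [0, 0.2, 13, 0],
    [-1, 0.2, 18, 0],
    [-2, 0.2, 23, 0],
    [-3, 0.2, 27, 0],
    [-3, 0.2, 28, 0],
    [-3, 0.2, 28, 0],
    [-3, 0.2, 28, 0],
  ],
)

```text
time: 31.1
tool_pos: [0.5476, -0.3014, 0.0741]
tool_rot: [-2.296, 2.144, -0.006]
ft_force: [0.1, 0.6, 0.9]
width: 0.0428
finger_force: 0.0
```

Run:
```python
from h import *
im,s=grab('wrist','w12.png');print(s['time'],s['tool_pos'],s['ft_force'].round(1))
c=np.array([.56,-.0057,0]);ys=np.array([.9985,.0541,0]);xs=np.array([-.0541,.9985,0])
for t in(198,202,206):
  for d in(.247,.222):
    P=c-d*xs+.075*np.sin(np.radians(t))*ys+np.array([0,0,.165+.075*np.cos(np.radians(t))]);print(t,P,proj('wrist',P,s))
g=im.mean(2)
for v in range(230,330,10):print(v,''.join('%4d'%x for x in g[v,220:340:4]))
print(rel((.5462,-.2488,.0795),-86))
```

```text
31.1 [ 0.54764829 -0.30143884  0.07407781] [0.1 0.6 0.9]
198 [ 0.55022119 -0.25358334  0.09367076] [267.1999998  382.38373047]
198 [ 0.54886869 -0.22862084  0.09367076] [267.00679624 423.47546667]
202 [ 0.54530935 -0.25384947  0.09546121] [277.67337037 385.60825602]
202 [ 0.54395685 -0.22888697  0.09546121] [277.00621583 426.99953519]
206 [ 0.54053418 -0.25410819  0.09759045] [288.10644731 389.50772808]
206 [ 0.53918168 -0.22914569  0.09759045] [286.95441022 431.26111111]
230  109 108 108 101  93  93 114 115 122 121 118 117 114 118 123 124 120 123 124 124 171 181 188 189 180 180 181 186 187 184
240  113 118 115 114 116 121 112 117 123 120 122 113 113 120 124 124 118 121 123 124 173 183 190 190 178 177 182 186 188 182
250  114 115 112 114 117 120 112 116 122 125 179 175 177 185 193 188 159 124 177 170 177 186 188 187 179 176 183 186 189 183
260   90  89  30  20 181 184 173 182 186 187 187 176 178 187 193 184 185 186 188 172 180 188 190 189 179 177 115  26  83  92
270   89  31  27  23 117 120 121 170 185 187 184 175 180 188 192 184 184 186 186 172 181 188 186 186 174 180  89  26  25  86
280   40  21  28  22 119 118 111 120 121 120 119 110 141 190 190 180 184 185 183 173 183 187 186 183 173 181  57  24  29  29
290   30  24  20  18 119 109 114 118 120 119 115 115 116 125 120 115 119 134 187 180 183 186 184 186 174 182  59  23  28  22
300   26  19  21  53 120 109 114 118 119 121 115 115 119 127 121 117 117 120 119 114 120 119 159 170 173 183 174  18  23  24
310   33  18  24 118 121 113 115 120 121 121 114 116 120 127 116 113 115 121 118 115 117 116 117 121 112 119 117  46  22  24
320   42  23 132 114 121 109 114 120 121 121 115 116 121 125 120 113 114 120 121 117 118 117 119 114 115 117 117 115  25  32
(array([-5.27, -0.15, -0.48]), np.float64(-0.05), np.float64(-86.05))
```

Call:
play_rows(
  rows=[
    [-1, 0, -0.3, 0],
    [-2, -0.1, -0.5, 0],
    [-3, -0.1, -0.5, 0],
    [-3.5, -0.1, -0.5, 0],
    [-4, -0.15, -0.5, 0],
    [-4.5, -0.15, -0.5, 0],
    [-5.2, -0.15, -0.5, 0],
    [-5.2, -0.15, -0.5, 0],
  ],
)

```text
time: 31.95
tool_pos: [0.5444, -0.2457, 0.077]
tool_rot: [-2.3, 2.139, 0.002]
ft_force: [0.1, 0.3, -0.6]
width: 0.0428
finger_force: 0.0
```

```bash
python3 - <<'E'
from h import *
im,s=grab('wrist','w13.png');print(s['time'],s['tool_pos'],s['ft_force'].round(1))
g=im.mean(2)
for v in range(240,330,10):print(v,''.join('%4d'%x for x in g[v,220:340:4]))
E
python3 st.py
```

```text
31.95 [ 0.54440014 -0.24570079  0.07697619] [ 0.1  0.3 -0.6]
240  183 181 120 121 120 116 120 125 126 126 118 119 124 132 120 119 121 124 124 181 188 188 189 190 185 184 187 187 186 192
250  184 190 121 124 118 117 121 124 124 194 183 187 193 197 193 183 184 190 191 191 188 186 189 188 178 184 187 186 188 193
260   91  92  29  25 119 118 124 124 127 125 117 187 195 198 190 182 184 190 192 187 186 185 187 186 188 185 114  31  86  96
270   92  33  22  24 118 118 124 126 114  29  25  24  23  25  21  26  22  20  19  22 112 184 187 185 185 184  88  28  31  88
280   39  25  26  23 118 120 125 122  26  19  26  21  27  27  26  23  29  29  19  30  24  69 117 119 193 147  42  24  26  29
290   24  20  26  24 119 119 123 119  25  26  33  30  32  31  32  34  33  28  26  26  27  62 118 120 127 116  41  24  29  26
300   33  23  25  79 155 122 125 123  26  34  29  24  34  26  28  30  32  32  27  32  21  74 120 122 126 111 107  24  26  22
310   42  25  23 176 180 122 127 126  28  29  28  32  27  31  32  30  29  33  31  29  25 100 118 126 124 112 116  52  27  26
320   37  26 139 186 184 146 128 127  27  29  29  32  32  29  36  29  33  29  32  31  24 105 118 126 120 117 117 120  24  32
t 32.0 theta 201.5365465092707 rad 0.07794330967958078 xs -0.23969686199930917 F [ 0.306 -0.7   -0.584] Fys 0.2673918640089862 T [-0.039  0.007  0.024] q [ 0.64  0.56 -0.35  1.57  0.21  1.05 -2.84] w 0.04266846822629348 tang -0.4632038713243418
```

Call:
play_rows(
  rows=[
    [0.2, 0, -0.4, 0],
    [0.2, 0, -0.4, 0],
    [0.2, 0, -0.4, 0],
  ],
)

```text
time: 32.3
tool_pos: [0.5446, -0.2501, 0.0813]
tool_rot: [2.297, -2.143, 0.001]
ft_force: [-0.5, 0.7, 0.6]
width: 0.0427
finger_force: 0.0
```

Call:
play_rows(
  rows=[
    [0, 0, 0, 0],
    [0, 0, 0, 0],
    [0, 0, 0, 0],
    [0, 0, 0, 0],
    [0, 0, 0, 0],
  ],
  gripper=1,
  grip_force=40,
)

```text
time: 32.8
tool_pos: [0.5454, -0.2496, 0.0814]
tool_rot: [-2.298, 2.141, -0.003]
ft_force: [3.5, -1.4, -1.0]
width: 0.0225
finger_force: 39.2
```

```bash
python3 st.py; python3 wp.py 201 213 6
```

```text
t 32.8 theta 202.19515039935484 rad 0.07358487958205645 xs -0.2427448369874333 F [ 3.529 -1.397 -1.013] Fys 3.4482429148047404 T [-0.159 -0.695 -0.041] q [ 0.64  0.56 -0.35  1.56  0.21  1.06 -2.84] w 0.02245982429610866 tang -3.575509936944009
[-0.00, 0.24, -0.10, 0], [-0.01, 0.48, -0.20, 0], [-0.01, 0.72, -0.32, 0], [-0.02, 0.95, -0.44, 0], [-0.02, 1.18, -0.57, 0], [-0.02, 1.40, -0.71, 0],
```

Call:
play_rows(
  rows=[
    [0, 0.25, -0.1, 0],
    [0, 0.45, -0.2, 0],
    [0, 0.7, -0.3, 0],
    [0, 0.95, -0.45, 0],
    [0, 1.2, -0.6, 0],
    [0, 1.4, -0.7, 0],
    [0, 1.4, -0.7, 0],
  ],
)

```text
time: 33.5
tool_pos: [0.5339, -0.2503, 0.0876]
tool_rot: [-2.295, 2.138, -0.009]
ft_force: [10.3, -2.6, -10.4]
width: 0.0226
finger_force: 39.7
```

```bash
python3 st.py
```

```text
t 33.5 theta 212.43557347718698 rad 0.0733447452678105 xs -0.2428129698850089 F [ 10.305  -2.551 -10.418] Fys 10.151172518320182 T [-0.444 -2.084 -0.067] q [ 0.66  0.53 -0.36  1.59  0.2   1.05 -2.82] w 0.02255716457650108 tang -14.15549415966888
```

Call:
play_rows(
  rows=[
    [0, 0.15, -0.1, 0],
    [0, 0.3, -0.2, 0],
    [0, 0.4, -0.28, 0],
    [0, 0.4, -0.28, 0],
  ],
)

```text
time: 33.9
tool_pos: [0.5307, -0.2505, 0.0899]
tool_rot: [-2.294, 2.137, -0.01]
ft_force: [12.1, -1.7, -13.6]
width: 0.022
finger_force: 39.8
```

```bash
python3 st.py
```

```text
t 33.9 theta 215.45772751928075 rad 0.07321747467548591 xs -0.24284889379605634 F [ 12.12   -1.701 -13.62 ] Fys 12.010219904106773 T [-0.598 -2.596 -0.145] q [ 0.67  0.52 -0.36  1.6   0.2   1.05 -2.82] w 0.02201426434044761 tang -17.683567186944554
```

Call:
play_rows(
  rows=[
    [0, 0.1, -0.07, 0],
    [0, 0.2, -0.14, 0],
    [0, 0.2, -0.14, 0],
  ],
)

```text
time: 34.2
tool_pos: [0.5292, -0.2506, 0.091]
tool_rot: [-2.294, 2.137, -0.011]
ft_force: [13.9, -2.4, -13.9]
width: 0.0222
finger_force: 39.9
```

```bash
python3 st.py
```

```text
t 34.2 theta 216.97875644735822 rad 0.07318840947447584 xs -0.2428472431789001 F [ 13.851  -2.393 -13.906] Fys 13.701218194609808 T [-0.551 -2.825 -0.181] q [ 0.67  0.52 -0.36  1.6   0.2   1.05 -2.82] w 0.022218017166296126 tang -19.310112481801674
```

Call:
play_rows(
  rows=[
    [0, -0.1, 0.07, 0],
    [0, -0.2, 0.14, 0],
    [0, -0.3, 0.2, 0],
    [0, -0.4, 0.27, 0],
    [0, -0.4, 0.27, 0],
  ],
)

```text
time: 34.7
tool_pos: [0.5318, -0.2504, 0.089]
tool_rot: [-2.296, 2.138, -0.008]
ft_force: [9.3, -2.6, -8.7]
width: 0.0226
finger_force: 40.3
```

```bash
python3 st.py
```

```text
t 34.7 theta 214.40535646502173 rad 0.07329055915485594 xs -0.24283140885020804 F [ 9.307 -2.558 -8.701] Fys 9.154904564454037 T [-0.395 -2.027 -0.115] q [ 0.67  0.52 -0.36  1.6   0.2   1.05 -2.82] w 0.022579757451755642 tang -12.46995518112813
```

Call:
play_rows(
  rows=[
    [0, -0.1, 0.06, 0],
    [0, -0.2, 0.12, 0],
    [0, -0.3, 0.18, 0],
    [0, -0.4, 0.25, 0],
    [0, -0.4, 0.25, 0],
  ],
)

```text
time: 35.2
tool_pos: [0.535, -0.2502, 0.0868]
tool_rot: [-2.296, 2.139, -0.006]
ft_force: [7.3, -1.3, -5.7]
width: 0.0224
finger_force: 40.6
```

```bash
python3 st.py
```

```text
t 35.2 theta 211.38813044849928 rad 0.07339795169990034 xs -0.24282434598164865 F [ 7.281 -1.279 -5.71 ] Fys 7.201278321760883 T [-0.358 -1.595 -0.103] q [ 0.66  0.53 -0.36  1.59  0.2   1.05 -2.82] w 0.02239610623737155 tang -9.121228081338845
```

Call:
play_rows(
  rows=[
    [0, -0.1, 0.06, 0],
    [0, -0.2, 0.12, 0],
    [0, -0.25, 0.15, 0],
    [0, -0.25, 0.15, 0],
  ],
)

```text
time: 35.6
tool_pos: [0.5369, -0.2501, 0.0856]
tool_rot: [-2.297, 2.14, -0.005]
ft_force: [5.9, -1.0, -3.9]
width: 0.022
finger_force: 40.7
```

```bash
python3 st.py
```

```text
t 35.6 theta 209.59397466641818 rad 0.0734699546996682 xs -0.24278145155904246 F [ 5.937 -1.043 -3.865] Fys 5.871788595483847 T [-0.302 -1.283 -0.055] q [ 0.66  0.54 -0.36  1.58  0.21  1.05 -2.83] w 0.02203864511643235 tang -7.014708400923463
```

Call:
play_rows(
  rows=[
    [0, -0.1, 0.05, 0],
    [0, -0.2, 0.1, 0],
    [0, -0.3, 0.15, 0],
    [0, -0.35, 0.18, 0],
    [0, -0.35, 0.18, 0],
  ],
)

```text
time: 36.1
tool_pos: [0.5394, -0.2499, 0.0842]
tool_rot: [-2.298, 2.141, -0.003]
ft_force: [4.6, -1.4, -1.5]
width: 0.0224
finger_force: 40.9
```

```bash
python3 st.py
```

```text
t 36.1 theta 207.36673735603645 rad 0.0735619322935742 xs -0.24276590460267028 F [ 4.585 -1.374 -1.495] Fys 4.503838783553101 T [-0.26  -1.059  0.013] q [ 0.65  0.54 -0.36  1.58  0.21  1.06 -2.83] w 0.022447804583029796 tang -4.687096450589379
```

Call:
play_rows(
  rows=[
    [0, -0.1, 0.05, 0],
    [0, -0.15, 0.07, 0],
    [0, -0.15, 0.07, 0],
    [0, -0.15, 0.07, 0],
  ],
)

```text
time: 36.5
tool_pos: [0.5404, -0.2499, 0.0835]
tool_rot: [-2.298, 2.142, -0.002]
ft_force: [4.0, -1.8, 1.9]
width: 0.0222
finger_force: 41.0
```

```bash
python3 st.py
```

```text
t 36.5 theta 206.3878732639349 rad 0.07366178945588457 xs -0.24274093846394706 F [ 4.031 -1.768  1.924] Fys 3.929400103223597 T [-0.19  -0.958 -0.019] q [ 0.65  0.55 -0.36  1.57  0.21  1.06 -2.83] w 0.02216313128253843 tang -2.6648064223796313
```

Call:
play_rows(
  rows=[
    [0, 0, 0, 0],
    [0, 0, 0, 0],
    [0, 0, 0, 0],
    [0, 0, 0, 0],
    [0, 0, 0, 0],
  ],
  gripper=0,
)

```text
time: 37.0
tool_pos: [0.5393, -0.2495, 0.0828]
tool_rot: [2.298, -2.141, -0.002]
ft_force: [-1.5, -0.5, 0.8]
width: 0.0855
finger_force: 0.0
```

Run:
```python
from h import *
im,s=grab('wrist','w14.png');print(s['time'],s['tool_pos'],s['ft_force'].round(1),s['width'])
g=im.mean(2)
for v in range(270,320,10):print(v,''.join('%4d'%x for x in g[v,180:380:4]))
```

```text
37.0 [ 0.53930543 -0.24945631  0.08275272] [-1.5 -0.5  0.8] 0.08552366574767202
270   29 176 179 179 176 174 175 176 181 182 179 163 116 111 119 118  31  18  21  25  23  19  17  24  22  26  39 165 176 177 179 179 178 177 176 178 182 189 188 180 171 180 173 177 180 188 189 186 185 122
280   23 175 180 175 178 175 178 183 171 175 171 173 118 113 113  25  24  24  30  15  21  26  23  23  21  21  15  26 112 113 115 115 135 122 125 129 118 121 117 115 114 160 172 178 182 189 188 184 188  52
290   27 156 170 181 174 174 171 174 179 183 170 172 157 113 116  24  26  26  32  29  29  29  31  30  25  27  32  24 109 112 113 116 122 109 111 115 119 124 117 114 123 107 111 114 122 160 186 182 193  24
300   25 125 169 179 171 175 177 175 168 171 176 173 174 115 120  29  29  28  33  25  25  29  30  31  31  29  25  20 109 113 114 116 120 108 108 115 119 123 116 116 122 112 112 115 120 124 119 136 189  20
310   33 181 176 173 174 175 174 179 171 168 171 176 172 154 122  28  27  29  32  26  28  27  28  32  25  27  20  24 109 111 114 119 119 109 111 113 121 118 112 118 117 116 113 120 123 119 117 123 126  64
```

Call:
play_rows(
  rows=[
    [1.5, 0, 0, 0],
    [3, 0, 0, 0],
    [5, 0, 0, 0],
    [7, 0, 0, 0],
    [8, 0, -2, 0],
    [8, 0, -6, 0],
    [8, 0, -11, 0],
    [8, 0, -16, 0],
    [8, 0, -21, 0],
    [8, 0, -26, 0],
  ],
)

```text
time: 38.05
tool_pos: [0.5446, -0.3317, 0.3455]
tool_rot: [2.295, -2.145, 0.002]
ft_force: [1.4, -0.7, -0.1]
width: 0.0854
finger_force: 0.0
```

Call:
play_rows(
  rows=[
    [0, 0, 0, 0],
    [0, 0, 0, 0],
    [0, 0, 0, 0],
    [0, 0, 0, 0],
    [0, 0, 0, 0],
  ],
)

```text
time: 38.55
tool_pos: [0.5449, -0.3296, 0.3413]
tool_rot: [2.297, -2.142, -0.005]
ft_force: [-0.7, -0.5, 0.1]
width: 0.0855
finger_force: 0.0
```

```bash
python3 hz.py
python3 - <<'E'
from h import *
t,s=grab('top','t15.png');a=cv2.imread('pics/top0.png')[:,:,::-1];b=cv2.imread('pics/t10.png')[:,:,::-1]
g=t.mean(2)
for v in range(188,236,4):print(v,g[v,296:322].astype(int))
d=np.abs(t.astype(int)-a).max(2)>40
d[240:]=0
n,l,st,ce=cv2.connectedComponentsWithStats(d.astype(np.uint8))
for i in range(1,n):
    if st[i,4]>15:print(st[i])
print(s['tool_pos'],s['ft_force'].round(1))
for p in((.56,-.0057,.266),(.5999,-.0035,.226),(.5201,-.0079,.226)):print(proj('top',p))
E
```

```text
38.55 [ 0.54490683 -0.32964458  0.34128766] (np.float64(273.0), np.float64(200.88383638854722))
188 [147 148 149 149 150 148 150 152 152 155 149  99  87  89  78  83 129 158
 152 152 152 152 151 150 151 150]
192 [149 151 151 152 151 150 152 153 152 155 146 106  90  93  81  85 132 157
 150 152 153 152 151 150 152 150]
196 [152 152 151 153 152 151 154 155 155 151 132 109  93  94  82  92 136 156
 150 151 152 151 151 151 152 149]
200 [153 153 152 153 153 153 155 157 140 143 190 188 186 186 184 185 176 154
 150 152 153 152 151 150 151 150]
204 [155 153 153 155 153 154 156 157 144 149 164 136 183 179 178 177 163 143
 149 151 153 152 149 150 151 151]
208 [155 153 153 155 153 155 157 157 141 143 161 128 186 179 179 179 161 130
 152 151 153 151 150 151 151 150]
212 [156 152 154 155 154 154 156 157 143 146 161 127 190 185 184 183 159 126
 152 153 153 152 152 151 151 151]
216 [155 153 154 156 154 155 156 157 153 161 179 160 156 156 157 172 172 143
 152 153 155 153 152 152 152 151]
220 [156 152 154 155 154 155 155 156 157 166 181 179 178 179 179 181 171 141
 151 153 155 154 153 154 152 152]
224 [155 152 154 155 154 155 155 156 165 150  90  97  98  89  59 113 162 153
 152 154 155 155 154 155 152 153]
228 [154 152 154 155 153 154 154 155 163 152 106  95  99  92  67 119 166 154
 154 156 156 156 155 156 152 153]
232 [153 151 154 155 154 156 154 156 163 145  79  98  99  92  64 121 167 156
 155 156 157 156 155 156 153 154]
[ 419  152   63   88 2758]
[472 158  44  74 612]
[362 165  18  40 331]
[389 172   3  11  16]
[478 178   7   7  21]
[386 194   5  28  64]
[306 199   7  24 122]
[368 202   9   6  46]
[360 209  17  23 151]
[214 210   9  25  69]
[ 0.54510755 -0.32952469  0.34166512] [-0.5  0.1 -0.3]
[309.48567856 207.31488778]
[308.99536185 198.21390127]
[308.46247366 222.15259573]
```

The gauge's collar lies in the slot at rows 199–222 in the top view, as expected. The wheel rests where it settled after the nip and the robot touches nothing.

```bash
python3 -c "
from workcell import r
print(r.hand_in())"
```

```text
the job is handed in; nothing more can be done
None
```

I handed the job in at about 39 s: the thick gauge is seated in the slot and the wheel was wound stiff (19 N) and let go, but it sprang back about 15°, to about where it first went stiff, so I can't confirm how firmly the gauge is still nipped.

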